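Press the brass insert into a handle blank

ROBOT

A 7-joint arm with a two-finger parallel gripper is mounted at the origin on the work surface. World frame = base frame: x ahead of the robot, y to its left, z up, the work surface at z = 0. Lengths are in m, angles in degrees, forces in N, time in s.
With the tool pointing down it reaches from about 0.4 to 0.85 m from the base axis. Payload 4.4 kg.
Tool frame: the origin (TCP) lies at the very end of the fingers, on their centre line; the grasp point (between the pads) lies env.tcp_to_grasp behind it (env.tcp_to_grasp is the distance from the TCP to the grasp point, in m); z points along the fingers, y is the line along which they close (so a half turn about z gives the same grasp; the last joint's range is limited). The gripper opens to 94 mm and grips with 3 to 60 N. Pads are 16 mm wide; open, the fingers measure 119 mm over their backs; the gripper's body (75 mm by 177 mm) begins 78 mm behind the grasp point.
Start: joints at [69.339, 36.005, 2.206, 86.941, -1.547, 57.084, -1.146], TCP at [0.189, -0.622, 0.205] pointing down, gripper open.
Joint ranges: [-175.42, 175.42], [-21.48, 121.26], [-71.46, 75.88], [10.55, 141.38], [-63.04, 243.04], [13.31, 113.54], [-168.57, 168.57]. Speed limits (degrees/s): [147.25, 147.25, 180, 180, 180, 180, 180].

INTERFACE

Orientations are given as a 3x3 rotation matrix whose columns are the frame's x, y, z axes.
In Python, from rig import env gives the robot as it stands. The module is installed in compiled form; this text tells all that it offers.
- The arm moves only by the tool apply_moves, never from a script. Its arguments are lists of equal length, an entry for each row: "offset": the shift along the tool's x, y, z in units of 0.025 m (1.0 is 0.025 m), a list of three; "roll": the turn about the tool's z in units of 0.12 rad (1.0 is 0.12 rad); "claw": the closure, from -1 (fully open) to 1 (shut). In form: {"offset": [[x, y, z], ...], "roll": [roll, ...], "claw": [claw, ...]}. A call has 1 to 10 rows; each row shifts and turns the commanded pose from where the row before left it, along the tool's axes as they then stand; what a row does not reach is not made up. A row lasts 1/12 s, in which the tool goes at most 41.7 mm and 7.16 degrees, less where a joint would pass 70% of its speed; a pose out of reach is approached as far as the arm can. A call with a number of a shift or a turn outside -1 to 1 is refused whole. A call with a gripper value outside its range is refused whole. The fingers move at their own pace and stop on an object; "newtons" is the grip in N (left out, the last holds). Time passes only in rows, so rows that do not move let the fingers close. It gives the time, the measured TCP pose, the force, the opening and the grip force at its end, in the units of the state.
- env.get_state(): the state, without advancing time (a new reading comes with each control period).
- env.grab_frame(name): name is "side" or "top"; returns a dict with "pixels" (420x560x3 uint8, red, green, blue), "intrinsics" (3x3 intrinsics, pixels), "distortion" ([k1, k2, p1, p2, k3] as OpenCV has them; the pictures are not rectified), "rvec" (rotation vector, rad) and "tvec" (3), from world to camera coordinates, as OpenCV has them. Camera axes: x right, y down, z forward; pixel columns grow to the right and rows downward; lengths in m; the calibration is good to about 2 mm. A picture is of the moment at which its call begins. There is no depth.
- env.close_job(): hands the job in; it is judged then, once.
The state is a dict: "t": time; "qpos": joint angles; "dq": joint speeds; "effort": joint torques, N m; "ee_pos": TCP position; "eef_rot": TCP orientation; "wrist_force": force on the tool from outside, world axes, zero at the start; "ft_torque": the same for the moment, N m; "finger_gap": finger opening in m; "grip_force": force on a finger pad.
Only numpy, scipy, OpenCV 4.12 (cv2) and the standard library are available. Lean on these libraries where they do the work, as an engineer would, in place of code of your own. Each camera call takes 0.05 s, during which the arm holds its last target. There are 200 camera calls.

TASK

One of the two wooden handle blanks has a brass insert standing proud of its top face: lay that blank flat in the nest of the lever press, insert up and under the ram, with its end pushed back to the stop. Then swing the press lever down to its stop so the ram drives the insert flush, and let the lever come all the way back up, leaving the blank in the nest. Leave the other things on the bench where they are.

Things in the scene. Friction and masses are not known exactly. Their poses are not given: they have to be found in the camera images.
- blank: Light wood handle blank 130 (x) x 40 (y) x 20 (z) mm, about 90 g, lying on the bench. Origin at the centre of its underside, x along its length, z up. A 16 mm brass insert stands up from its top 40 mm from the centre towards +x, which starts roughly away from the robot. Grip it across its width near the -x end.
- insert_top (a point): Centre of the top face of the brass insert, at blank x = +40 mm, y = 0; 6 to 8 mm above the blank's top face at the start, 0 when flush.
- insert (a joint): How far the insert has been driven into the blank, m: 0 = standing 8 mm proud, 0.008 = flush with the wood. It starts between 0 and 0.002 and is tight: about 20 N moves it and it stays where it is left.
- press: Grey cast lever press bolted to the bench; its spot varies. Origin on the bench straight under the ram axis; x from the open front to the column, y to the press's left, z up. The open front (-x) faces roughly the robot. Base 220 x 140 x 25 mm; steel anvil x = -60 to +45 mm, 70 wide, top 60 mm above the bench. Column x = 70 to 130 mm, 60 wide.
- head_front (a point): Lower edge of the front of the press head, 160 mm above the bench; axes as the press. The head is 80 mm wide and runs from here (press x = -65) back to x = +120 mm and up to 270 mm. It overhangs the nest, so load from the front with the tool leaning back towards the front by about 30 degrees.
- ram_foot (a point): Centre of the ram's foot. Ram: 24 mm round upright steel bar under the head (in a 40 mm collar down to 148 mm). Foot 100 mm above the bench with the lever up, 80.5 mm with it at its stop.
- nest (a point): On the anvil top, 60 mm above the bench, on the ram axis; axes as the press. Channel along x: rails 8 mm high, 46 mm apart, x = -35 to +30 mm, flared lead-ins to -45; back stop face at x = +26. A blank slid in from the front, +x end against the stop, has its insert under the ram (within 1 mm) and hangs 45 mm past the anvil's front edge, free for the fingers.
- lever (a joint): Press lever angle, rad: 0 = up at home, 1.05 = down at its stop. A spring returns it. It swings in the press's y-z plane, and drives the ram down 18.6 mm per rad. Pushing the handle down takes about 4 N at the start, 10 to 15 N near the stop while driving the insert.
- lever_grip (a point): Middle of the lever's handle, a black round bar 22 mm diameter, 100 mm long, parallel to press x, on the end of the lever on the press's left (+y). It moves with the lever: at home 290 mm above the bench, at the stop about 101 mm. Clear above: closed fingertips can push it down from above.
- lever_hinge (a point): Point on the lever's pivot axis (parallel to press x, 210 mm above the bench) level with the handle's middle; axes as the press. The handle moves on a circle of radius 190 mm about it: at home it stands towards +y and 25 degrees above level, at the stop 35 degrees below level.
- plain_blank: The other wooden blank, same size and wood, without an insert, only an empty 15 mm hole in its place: not to be used. Origin as the blank.
- mdf_block: Bystander: brown fibreboard block 100 x 80 x 22 mm, origin at the centre of its underside.
- screwdriver: Bystander: screwdriver with a wooden handle, lying on the bench.
- file: Bystander: flat file 330 mm long with an orange handle, lying on the bench; origin under the middle of its blade.
- tin: Bystander: open steel tray 90 x 70 x 30 mm, origin at the centre of its underside.
- hammer: Bystander: hammer lying on the bench.
- tape_measure: Bystander: yellow tape measure 65 x 40 x 60 mm, origin at the centre of its underside.

How it is judged (in metres and radians):
On the way, in this order (a step that is already met when the one before it is completed fails the run):
1. the blank lies flat in the nest, insert up under the ram, not yet driven (horizontal distance between insert_top and nest below 0.008 m and z of blank in the frame of nest between -0.004 and 0.004 m and angle between blank's own z axis and vertical below 0.08 rad and angle between the x axis of blank and the x axis of nest, either way round below 0.14 rad and z of insert_top in the frame of blank above 0.015 m and value of joint insert below 0.0035 m and value of joint lever below 0.1 rad), for 0.2 s.
2. the lever is at its stop with the blank in the nest (horizontal distance between insert_top and nest below 0.008 m and z of blank in the frame of nest between -0.004 and 0.004 m and angle between blank's own z axis and vertical below 0.08 rad and angle between the x axis of blank and the x axis of nest, either way round below 0.14 rad and value of joint lever above 1 rad), for 0.05 s.
At the end, for the whole second after the job is handed in: The insert is driven to within 1.7 mm of flush, the lever is back up (below 0.05 rad), and the blank rests flat in the nest (underside within 4 mm of the nest floor, tilt below 0.08 rad, turned less than 0.14 rad from the channel) with its insert within 8 mm of the ram axis (horizontal distance between insert_top and nest below 0.008 m and z of blank in the frame of nest between -0.004 and 0.004 m and angle between blank's own z axis and vertical below 0.08 rad and angle between the x axis of blank and the x axis of nest, either way round below 0.14 rad and z of insert_top in the frame of blank above 0.015 m and value of joint insert above 0.0063 m and value of joint lever below 0.05 rad and linear speed of blank below 0.01 m/s); the robot touches nothing.
It fails at once if another thing on the bench is moved more than 30 mm (distance of any of plain_blank, mdf_block, screwdriver, file, tin, hammer, tape_measure from where it was at the start of the episode above 0.03 m).
It also fails if it takes over 72 s, if anything falls off the work surface, if the arm or the gripper's body presses on something with over 40 N, if the wrist force passes 120 N, or if a joint passes its speed limit or range.

## Working session

There is one attempt and no reset: what is moved stays moved. The work goes in short steps, Python scripts to look and compute and a tool call to move; the robot and the scene stay as the last step left them, time stands still between calls to the robot, and variables do not carry over. Pictures are saved under pics/ and viewed, at most 10 in all, crops included, and the job is handed in when it is done.

Besides the shell and the picture viewer there is one more tool, called after "Emit:" in YAML: its name, and indented under it one key for each argument. apply_moves: Moves the arm, as the interface text tells. Its arguments: {"type":"object","properties":{"offset":{"type":"array","items":{"type":"array","items":{"type":"number"}}},"roll":{"type":"array","items":{"type":"number"}},"claw":{"type":"array","items":{"type":"number"}},"newtons":{"type":"number"}},"required":["offset","roll","claw"]}

```bash
mkdir -p pics
python3 - <<'E'
from rig import env
import cv2,pickle
for n in("side","top"):
    f=env.grab_frame(n); pickle.dump(f,open(f"{n}.pkl","wb"))
    cv2.imwrite(f"pics/{n}0.png",f["pixels"][:,:,::-1])
    R=cv2.Rodrigues(f["rvec"])[0]; print(n,-R.T@f["tvec"].ravel(),R[2],f["intrinsics"][0,0])
s=env.get_state(); print(s["t"],s["ee_pos"],s["eef_rot"],env.tcp_to_grasp)
E
```

```text
side [ 0.42026622 -0.70932824  0.84147923] [ 0.10757613  0.72057299 -0.68498317] 401.1217118112157
top [0.474296   0.01531229 1.20026472] [ 0.04836075 -0.0189394  -0.99865036] 387.1286440702191
0.1 [ 0.18874283 -0.62139854  0.20465286] [[ 9.56857863e-01  2.90556034e-01 -4.70269217e-04]
 [ 2.90556415e-01 -9.56856537e-01  1.59312935e-03]
 [ 1.29131708e-05 -1.66103808e-03 -9.99998620e-01]] 0.0188
```

View pics/top0.png

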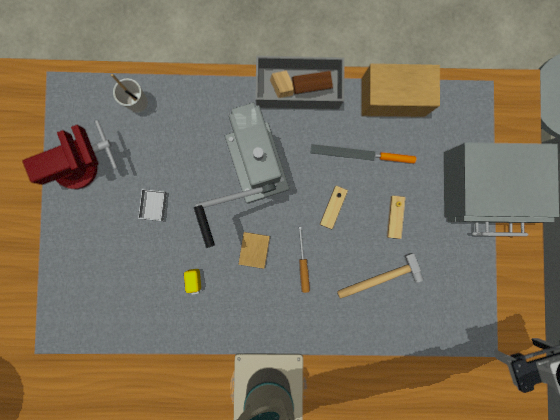

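View pics/side0.png

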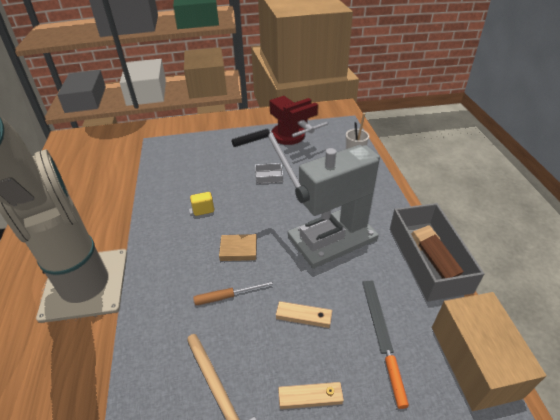

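The top view shows the blank with the insert at about (397,217), the plain one at (335,207), the press head at about (255,150) and the lever handle at (204,226). Next I'll enlarge these areas to measure them.

```bash
cat > h.py <<'E'
import pickle,cv2,numpy as np
def load(n): return pickle.load(open(f"{n}.pkl","rb"))
def ray(f,uv):
    R=cv2.Rodrigues(f["rvec"])[0]; p=cv2.undistortPoints(np.float64([[uv]]),f["intrinsics"],f["distortion"])[0,0]
    return -R.T@np.ravel(f["tvec"]), R.T@np.r_[p,1]
def at_z(f,uv,z):
    c,d=ray(f,uv); return c+d*(z-c[2])/d[2]
def proj(f,P): return cv2.projectPoints(np.float64(P).reshape(-1,1,3),f["rvec"],f["tvec"],f["intrinsics"],f["distortion"])[0][:,0]
E
python3 - <<'E'
from h import *
def crop(n,x,y,w,h,k): return cv2.resize(load(n)["pixels"][y:y+h,x:x+w,::-1],None,fx=k,fy=k,interpolation=cv2.INTER_CUBIC)
t=crop("top",190,95,100,150,4); b=crop("top",370,185,50,60,8)
s=crop("side",270,140,110,130,4)  
im=np.zeros((600,800,3),np.uint8); im[:,:400]=t; im[:480,400:]=b; cv2.imwrite("pics/c1.png",im)
im=np.zeros((600,800,3),np.uint8); im[:520,:440]=s; b=crop("side",272,375,76,40,4); im[:160,450:450+304]=b; cv2.imwrite("pics/c2.png",im)
E
```

```text
(no output)
```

View pics/c1.png

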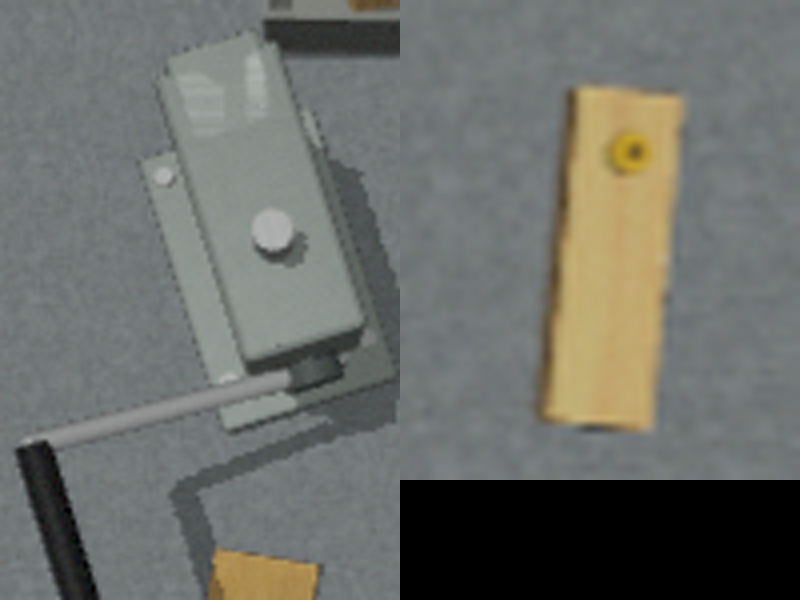

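View pics/c2.png

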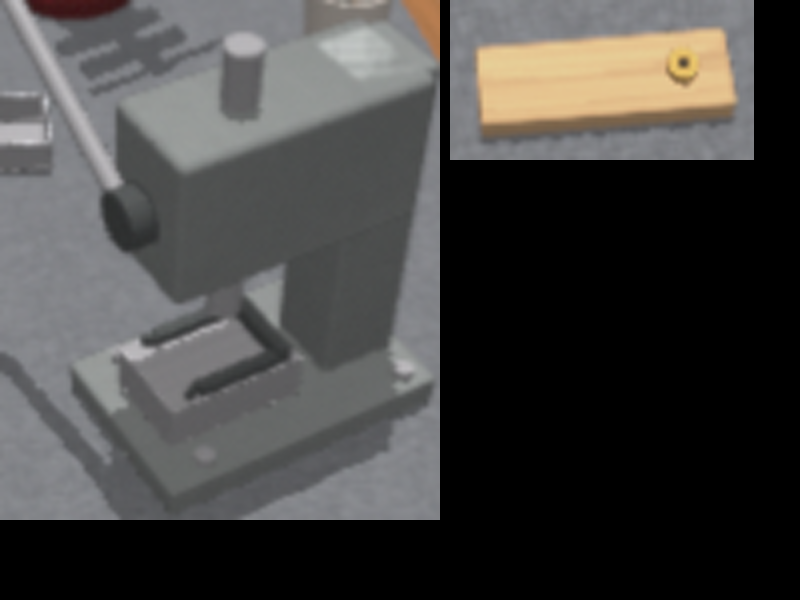

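c1 (4x, offset 190,95) shows the head's top corners at (243,358), (364,320) and (165,78). c2 (4x, offset 270,140) shows the head's front edges at (178,298), (185,172) and (118,102), with the anvil and nest rails clear. Next I'll fit the press and blank poses to both views.

```bash
cat > fit.py <<'E'
from h import *
from scipy.optimize import least_squares
T,S=load("top"),load("side")
t=lambda x,y:(190+x/4-.375,95+y/4-.375); s=lambda x,y:(270+x/4-.375,140+y/4-.375)
def tf(p,P): c,si=np.cos(p[2]),np.sin(p[2]); P=np.float64(P); return np.c_[p[0]+c*P[:,0]-si*P[:,1],p[1]+si*P[:,0]+c*P[:,1],P[:,2]]
def solve(tp,sp,p0,ex=None):
    def r(p):
        f=lambda L:[[a if a is not None else p[3] if len(p)>3 else 0,b,c] for (a,b,c),_ in L]
        o=[]
        for cam,L in((T,tp),(S,sp)):
            if L:o.append((proj(cam,tf(p,f(L)))-np.array([q for _,q in L])).ravel())
        return np.concatenate(o)
    q=least_squares(r,p0,loss="soft_l1"); print(q.x[:2],np.degrees(q.x[2]),q.x[3:]);print(r(q.x).reshape(-1,2).round(1).tolist()); return q.x
if __name__=="__main__":
    m=.001
    P=lambda L:[((a if a is None else a*m,b*m,c*m),q) for (a,b,c),q in L]
    solve(P([((-65,40,270),t(243,360)),((-65,-40,270),t(365,318)),((None,70,25),t(230,431)),((None,-70,25),t(398,375))]),
      P([((-65,-40,160),s(178,300)),((-65,-40,270),s(185,172)),((-65,40,270),s(117,102)),((None,-70,25),s(170,490)),((None,70,25),s(73,370)),((-60,-35,60),s(175,412)),((-60,35,60),s(121,353))]),[.7,0,.3,-.09])
    b=lambda x,y:(370+(x-400)/8-.44,185+y/8-.44); g=lambda x,y:(272+(x-450)/4-.375,375+y/4-.375)
    solve(P([((65,20,20),b(575,88)),((65,-20,20),b(684,95)),((-65,20,20),b(546,420)),((-65,-20,20),b(654,428)),((40,0,27),b(630,152))]),
      P([((-65,-20,20),g(482,123)),((65,-20,20),g(735,103)),((-65,20,20),g(477,48)),((65,20,20),g(723,31)),((40,0,27),g(683,64))]),[.5,-.3,0])
E
python3 fit.py
```

```text
[0.65920499 0.03469946] 18.94907131872121 [-0.08281431]
[[0.4, -0.6], [1.4, -0.3], [-0.9, -0.2], [0.7, -0.5], [-0.0, 2.4], [0.2, -0.7], [-0.9, -1.5], [0.2, 1.3], [-1.8, -2.0], [-0.2, -0.0], [-0.3, -1.7]]
[ 0.52254711 -0.38788117] -5.786887495438616 []
[[1.1, -1.3], [0.4, -0.6], [0.5, -0.6], [-0.0, -0.1], [0.7, -0.6], [-1.0, 0.3], [0.1, 0.0], [-1.0, -0.4], [-0.2, -1.1], [-0.4, -0.3]]
```

```bash
cat > ov.py <<'E'
from fit import *
m=.001
def yaw(cam,f,a,b,z):
    d=at_z(cam,f(*b),z)-at_z(cam,f(*a),z); return np.degrees(np.arctan2(d[1],d[0])).round(2),np.linalg.norm(d).round(3)
print("head",yaw(T,t,(240,340),(168,90),.27),yaw(T,t,(362,305),(282,65),.27),"base",yaw(T,t,(225,420),(146,170),.025),"handle",yaw(T,t,(33,450),(80,600),.29))
print("anvil R",yaw(S,s,(175,412),(292,362),.06),"base R",yaw(S,s,(170,490),(432,375),.025))
def box(x0,x1,y0,y1,z0,z1):
    P=[(x,y,z) for x in(x0,x1) for y in(y0,y1) for z in(z0,z1)]
    return [(a,b) for i,a in enumerate(P) for b in P[i+1:] if sum(u!=v for u,v in zip(a,b))==1]
L=box(-65,120,-40,40,160,270)+box(-60,45,-35,35,60,60)+box(-35,30,-23,23,68,68)+box(-83,137,-70,70,25,25)
a=np.radians(25);h=(190*np.cos(a));L+=[((-12,0,290),(-12,0,290))]
def draw(cam,off,wh,k,p,name,L=L):
    im=cv2.resize(cam["pixels"][off[1]:off[1]+wh[1],off[0]:off[0]+wh[0],::-1],None,fx=k,fy=k,interpolation=cv2.INTER_CUBIC)
    for e in L:
        q=(proj(cam,tf(p,np.array(e)*m))-off+.5)*k; cv2.line(im,*[tuple(int(v) for v in r) for r in q],(0,0,255),1)
    return im
if __name__=="__main__":
    p=[.6592,.0347,np.radians(18.0)]
    A=draw(T,(190,95),(100,150),4,p,"");B=draw(S,(270,140),(100,130),4,p,"")
    im=np.zeros((600,800,3),np.uint8); im[:,:400]=A; im[:520,400:]=B; cv2.imwrite("pics/ov1.png",im)
E
python3 ov.py
```

```text
head (np.float64(16.89), np.float64(0.158)) (np.float64(19.09), np.float64(0.154)) base (np.float64(18.4), np.float64(0.201)) handle (np.float64(-161.44), np.float64(0.092))
anvil R (np.float64(18.65), np.float64(0.093)) base R (np.float64(18.2), np.float64(0.215))
```

View pics/ov1.png

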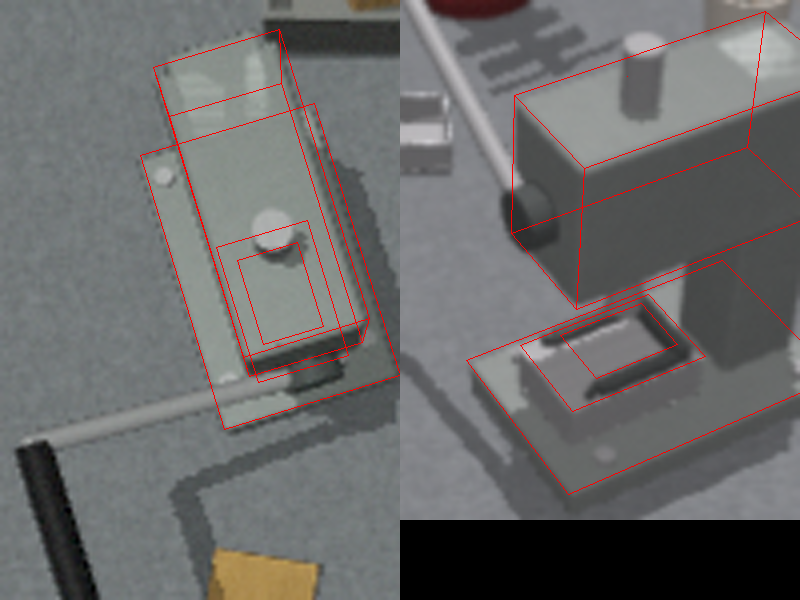

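Run:
```python
from ov import *
p=[.6592,.0347,np.radians(18.3)]
for x in(-65,-75,-85,-95):
    P=[(x,0,210),(x,0,230),(x,-20,210),(x,20,210),(x,0,190)]
    q=proj(S,tf(p,np.array(P)*m)); u=proj(T,tf(p,np.array(P)*m))
    print(x,"c2",((q-[270,140]+.5)*4).round().tolist(),"c1",((u-[190,95]+.5)*4).round().tolist())
# handle ends at z=.29 in press frame
for uv in(t(33,445),t(80,600),(210,245)):
    w=at_z(T,uv,.29);d=w[:2]-p[:2];c,s_=np.cos(p[2]),np.sin(p[2]);print(w,d@[c,s_],d@[-s_,c])
```

```text
head (np.float64(16.89), np.float64(0.158)) (np.float64(19.09), np.float64(0.154)) base (np.float64(18.4), np.float64(0.201)) handle (np.float64(-161.44), np.float64(0.092))
anvil R (np.float64(18.65), np.float64(0.093)) base R (np.float64(18.2), np.float64(0.215))
-65 c2 [[146.0, 210.0], [147.0, 185.0], [163.0, 229.0], [129.0, 192.0], [145.0, 235.0]] c1 [[307.0, 350.0], [307.0, 346.0], [336.0, 341.0], [277.0, 359.0], [307.0, 354.0]]
-75 c2 [[132.0, 215.0], [132.0, 190.0], [149.0, 234.0], [115.0, 197.0], [131.0, 240.0]] c1 [[311.0, 365.0], [312.0, 361.0], [341.0, 356.0], [282.0, 374.0], [311.0, 368.0]]
-85 c2 [[117.0, 221.0], [118.0, 195.0], [134.0, 240.0], [101.0, 202.0], [117.0, 245.0]] c1 [[316.0, 380.0], [316.0, 376.0], [346.0, 370.0], [286.0, 389.0], [316.0, 383.0]]
-95 c2 [[103.0, 226.0], [103.0, 200.0], [120.0, 245.0], [87.0, 207.0], [103.0, 251.0]] c1 [[321.0, 395.0], [321.0, 392.0], [351.0, 385.0], [291.0, 404.0], [320.0, 397.0]]
[0.52880172 0.17376819 0.29      ] -0.0801370849658249 0.17297895602200208
[0.43853683 0.1443849  0.29      ] -0.17506300266305355 0.17342420414788123
[0.43767443 0.14349355 0.29      ] -0.1761616625289585 0.17284872103676946
```

The press hub sticks out to about press x = -86, so a fully vertical tool can't reach all the way in. I'll move over towards the press at a safe height, then check whether overreaching tilts the tool.

Emit:
apply_moves:
  offset:
    - [0.4,-0.3,-0.98]
    - [0.6,-0.5,-0.98]
    - [0.98,-0.88,-0.98]
    - [0.98,-0.88,-0.98]
    - [0.98,-0.88,-0.98]
    - [0.98,-0.88,-0.98]
    - [0.98,-0.88,-0.98]
    - [0.98,-0.88,-0.98]
    - [0.98,-0.88,-0.98]
    - [0.98,-0.88,-0.98]
  roll: [0,0,0,0,0,0,0,0,0,0]
  claw: [-1,-1,-1,-1,-1,-1,-1,-1,-1,-1]

```text
t: 0.93
ee_pos: [0.3437, -0.3684, 0.4515]
eef_rot: [[0.957, 0.291, -0.0], [0.291, -0.957, 0.0], [-0.0, -0.0, -1.0]]
wrist_force: [0.8, -0.2, -0.1]
finger_gap: 0.0938
grip_force: 0.0
```

Emit:
apply_moves:
  offset:
    - [0.98,-0.9,0]
    - [0.98,-0.9,0]
    - [0.98,-0.9,0]
    - [0.98,-0.9,0]
    - [0.98,-0.9,0]
    - [0.98,-0.9,0]
    - [0.98,-0.9,0]
    - [0.98,-0.9,0]
    - [0.98,-0.9,0]
    - [0.98,-0.9,0]
  roll: [0,0,0,0,0,0,0,0,0,0]
  claw: [-1,-1,-1,-1,-1,-1,-1,-1,-1,-1]

```text
t: 1.77
ee_pos: [0.5128, -0.0823, 0.4502]
eef_rot: [[0.957, 0.29, -0.001], [0.29, -0.957, -0.0], [-0.001, -0.0, -1.0]]
wrist_force: [-0.0, -0.4, -0.1]
finger_gap: 0.0939
grip_force: 0.0
```

Emit:
apply_moves:
  offset:
    - [1,-0.6,0]
    - [1,-0.6,0]
    - [1,-0.6,0]
    - [1,-0.6,0]
    - [1,-0.6,0]
    - [1,-0.6,0]
    - [1,-0.6,0]
    - [0.98,0.19,0]
    - [0.98,0.19,0]
    - [0.98,0.19,0]
  roll: [0,0,0,0,0,0,0,0,0,0]
  claw: [-1,-1,-1,-1,-1,-1,-1,-1,-1,-1]

```text
t: 2.6
ee_pos: [0.7246, 0.0759, 0.45]
eef_rot: [[0.957, 0.291, -0.001], [0.291, -0.957, -0.0], [-0.001, 0.0, -1.0]]
wrist_force: [0.6, 0.6, 0.4]
finger_gap: 0.0942
grip_force: 0.0
```

Emit:
apply_moves:
  offset:
    - [0.98,0.19,0]
    - [0.98,0.19,0]
    - [0.98,0.19,0]
    - [0.98,0.19,0]
    - [0.98,0.19,0]
    - [0.98,0.19,0]
  roll: [0,0,0,0,0,0]
  claw: [-1,-1,-1,-1,-1,-1]

```text
t: 3.1
ee_pos: [0.8116, 0.0752, 0.4298]
eef_rot: [[0.965, 0.261, 0.007], [0.261, -0.965, 0.021], [0.012, -0.018, -1.0]]
wrist_force: [-0.4, 0.1, -0.5]
finger_gap: 0.0943
grip_force: 0.0
```

```bash
python3 -c "
from rig import env
s=env.get_state();print(s['qpos'])"
```

```text
[ -9.14536975  56.42349847  29.19272289  11.18532973 -27.61765958
 113.22464365 -78.61421066]
```

Emit:
apply_moves:
  offset:
    - [1,0.2,0]
    - [1,0.2,0]
    - [1,0.2,0]
    - [1,0.2,0]
  roll: [0,0,0,0]
  claw: [-1,-1,-1,-1]

```text
t: 3.43
ee_pos: [0.8305, 0.0698, 0.4145]
eef_rot: [[0.968, 0.25, 0.031], [0.249, -0.968, 0.019], [0.034, -0.01, -0.999]]
wrist_force: [-0.2, 19.5, -1.1]
finger_gap: 0.0942
grip_force: 0.0
```

```bash
python3 -c "
from rig import env
s=env.get_state();print(s['qpos'],s['dq'])"
```

```text
[-10.16888053  60.1825742   66.86491292  10.57928032 -63.05983585
 113.47910132 -75.45200532] [-3.35236349  9.14205298 78.73049983 -2.02788575 -0.43420696  0.71034483
  3.89100782]
```

Emit:
apply_moves:
  offset:
    - [-0.6,0,0]
    - [-1,-0.1,0]
    - [-1,-0.1,0]
    - [-1,-0.1,0]
    - [-1,-0.1,0]
    - [-1,-0.1,0]
  roll: [0,0,0,0,0,0]
  claw: [-1,-1,-1,-1,-1,-1]

```text
t: 3.93
ee_pos: [0.697, 0.0512, 0.4105]
eef_rot: [[0.967, 0.252, 0.03], [0.252, -0.967, 0.027], [0.036, -0.019, -0.999]]
wrist_force: [-0.1, 0.6, 1.1]
finger_gap: 0.0941
grip_force: 0.0
```

```bash
python3 -c "
from rig import env
s=env.get_state();print(s['qpos'],s['dq'],s['wrist_force'])"
```

```text
[-32.63370838  46.66875433  72.6055445   60.92551683 -46.70856909
  97.30972553 -50.89300417] [-32.44797278 -26.57866156   5.15763607  67.76771663  27.5135605
 -29.1411116   24.16259058] [-0.06465503  0.55792378  1.13170647]
```

Emit:
apply_moves:
  offset:
    - [-1,0,0]
    - [-1,0,-0.5]
    - [-1,0,-1]
    - [-1,0,-1]
    - [-1,0,-1]
    - [-1,0,-1]
    - [0,0,-1]
    - [0,0,0]
  roll: [0,0,0,0,0,0,0,0]
  claw: [-1,-1,-1,-1,-1,-1,-1,-1]

```text
t: 4.6
ee_pos: [0.5489, 0.0076, 0.548]
eef_rot: [[0.967, 0.251, 0.04], [0.25, -0.968, 0.028], [0.045, -0.017, -0.999]]
wrist_force: [0.2, 0.3, 0.0]
finger_gap: 0.0943
grip_force: 0.0
```

```bash
python3 -c "
from rig import env
s=env.get_state();print(s['qpos'],s['dq'],s['wrist_force'])"
```

```text
[-41.45694584  27.61878966  74.12811707  67.5503546  -29.65029768
 101.35724454 -51.71786973] [-0.05922255  3.34146046 -2.3206754   4.19012219 -0.89199293 -4.34730616
  1.11484977] [0.23943594 0.34919296 0.00390632]
```

Emit:
apply_moves:
  offset:
    - [0,0,0]
    - [0,0,0]
    - [0,0,0]
    - [0,0,0]
    - [0,0,0]
    - [0,0,0]
    - [0,0,0]
    - [0,0,0]
  roll: [0,0,0,0,0,0,0,0]
  claw: [-1,-1,-1,-1,-1,-1,-1,-1]

```text
t: 5.27
ee_pos: [0.5493, 0.0093, 0.5431]
eef_rot: [[0.967, 0.252, 0.032], [0.251, -0.968, 0.027], [0.038, -0.018, -0.999]]
wrist_force: [1.0, -0.4, 0.4]
finger_gap: 0.0941
grip_force: 0.0
```

```bash
python3 -c "
from rig import env
s=env.get_state();print(s['qpos'],s['dq'],s['wrist_force'])"
```

```text
[-41.47151567  27.97182827  73.96799793  67.8801732  -29.67004344
 101.2170536  -51.68840403] [ 0.02113732 -0.15034614  0.11009876 -0.06178273  0.05172337  0.05615946
  0.06714017] [ 1.04608838 -0.38339511  0.42246978]
```

```bash
cat > fk.py <<'E'
import numpy as np, itertools
from scipy.optimize import least_squares
from scipy.spatial.transform import Rotation as Ro
D=[([69.339,36.005,2.206,86.941,-1.547,57.084,-1.146],[.18874,-.6214,.20465],[[.95686,.29056,-.0005],[.29056,-.95686,.0016],[0,-.0017,-1]]),
([-9.14536975,56.42349847,29.19272289,11.18532973,-27.61765958,113.22464365,-78.61421066],[.8116,.0752,.4298],[[.965,.261,.007],[.261,-.965,.021],[.012,-.018,-1]]),
([-10.16888,60.1825742,66.86491292,10.57928,-63.05984,113.479,-75.452],[.8305,.0698,.4145],[[.968,.25,.031],[.249,-.968,.019],[.034,-.01,-.999]]),
([-32.6337,46.66875,72.60554,60.92552,-46.70857,97.30973,-50.893],[.697,.0512,.4105],[[.967,.252,.03],[.252,-.967,.027],[.036,-.019,-.999]]),
([-41.47151567,27.97182827,73.96799793,67.8801732,-29.67004344,101.2170536,-51.68840403],[.5493,.0093,.5431],[[.967,.252,.032],[.251,-.968,.027],[.038,-.018,-.999]])]
def fk(q,p,s):
    q=np.radians(q); R=np.eye(3); t=np.zeros(3)
    off=[(0,0,p[0]),(0,0,0),(0,0,p[1]),(p[2],0,0),(p[3],0,p[4]),(0,0,0),(p[5],0,0)]
    R=Ro.from_euler("z",p[7]).as_matrix()
    for i in range(7):
        t=t+R@np.array(off[i]); a=s[i]*q[i]+(p[8] if i==6 else 0)
        R=R@Ro.from_euler("y" if i in(1,3,5) else "z",a).as_matrix()
    return t+R@[0,0,p[6]],R
def res(p,s):
    o=[]
    for q,x,M in D:
        t,R=fk(q,p,s); o+=list(t-x)+list(.3*(R-np.array(M)).ravel())
    return np.array(o)
if __name__=="__main__":
    best=[]
    for s1,s3,s5,s7,s24 in itertools.product(*[(1,-1)]*5):
        s=[s1,1,s3,s24,s5,1,s7]
        for y in np.radians([0,90,180,-90]):
            r=least_squares(lambda p:res(p,s),[.3,.4,0,0,.4,0,.25,y,y])
            best.append((r.cost,s,r.x))
    best.sort(key=lambda b:b[0])
    for b in best[:4]: print(b[0],b[1],b[2].round(4))
    np.save("kin.npy",np.r_[best[0][1],best[0][2]])
    r=res(best[0][2],best[0][1]).reshape(-1,12);print(r[:,:3].round(4))
E
python3 fk.py
```

```text
6.825847655976509e-05 [-1, 1, -1, 1, -1, 1, -1] [ 0.3143  0.5542 -0.002  -0.0075  0.3936  0.0084  0.3506 -0.036   1.5347]
6.825847655976799e-05 [-1, 1, -1, 1, -1, 1, -1] [ 0.3143  0.5542 -0.002  -0.0075  0.3936  0.0084  0.3506 -0.036   1.5347]
6.825847655978044e-05 [-1, 1, -1, 1, -1, 1, -1] [ 0.3143  0.5542 -0.002  -0.0075  0.3936  0.0084  0.3506 -0.036   1.5347]
0.024750716814953232 [-1, 1, -1, 1, -1, 1, -1] [-1.9386 -0.3351  0.1533 -0.0762  0.1851  0.7198 -2.5627  3.0823  4.6529]
[[ 0.0047  0.0008  0.001 ]
 [-0.0027  0.0001  0.0061]
 [ 0.0019 -0.0036 -0.0036]
 [ 0.0014 -0.0027 -0.0041]
 [-0.0009  0.0031  0.0007]]
```

```bash
cat > sim.py <<'E'
from fk import *
K=np.load("kin.npy"); SG,PP=K[:7],K[7:]
LO=np.array([-175.42,-21.48,-71.46,10.55,-63.04,13.31,-168.57]);HI=np.array([175.42,121.26,75.88,141.38,243.04,113.54,168.57])
V=.7*np.array([147.25,147.25,180,180,180,180,180])/12
F=lambda q:fk(q,PP,SG)
def jac(q):
    t,R=F(q);J=np.zeros((6,7))
    for i in range(7):
        d=np.zeros(7);d[i]=.01;t2,R2=F(q+d);J[:3,i]=(t2-t)/.01;J[3:,i]=Ro.from_matrix(R2@R.T).as_rotvec()/.01
    return J
def ik(q0,T,Rt,lam=.02,w=.3,n=20):
    q=q0.copy();W=np.diag([1,1,1,w,w,w])
    for _ in range(n):
        t,R=F(q);e=W@np.r_[T-t,Ro.from_matrix(Rt@R.T).as_rotvec()]
        if np.linalg.norm(e)<1e-5:break
        J=W@jac(q);dq=J.T@np.linalg.solve(J@J.T+(lam*.01)**2*np.eye(6),e)
        q=np.clip(q+dq,np.maximum(LO,q0-V),np.minimum(HI,q0+V))
    return q
def run(q,rows,**k):
    q=np.array(q,float)
    for (x,y,z,r) in rows:
        t,R=F(q);q=ik(q,t+R@(np.array([x,y,z])*.025),R@Ro.from_euler("z",.12*r).as_matrix(),**k)
    return q
def show(q):
    t,R=F(q);print("q",q.round(1),"t",t.round(3),"z",R[:,2].round(3),"xaz",np.degrees(np.arctan2(R[1,0],R[0,0])).round(1))
if __name__=="__main__":
    q=np.array(D[0][0])
    h=[(.4,-.3,-.98,0),(.6,-.5,-.98,0)]+[(.98,-.88,-.98,0)]*8+[(.98,-.9,0,0)]*10+[(1,-.6,0,0)]*7+[(.98,.19,0,0)]*3
    for lam,w in((.02,.3),(1,.3),(1,1),(5,.3)):
        a=run(q,h,lam=lam,w=w);print(lam,w);show(a)
        a=run(a,[(.98,.19,0,0)]*6,lam=lam,w=w);show(a)
        a=run(a,[(1,.2,0,0)]*4,lam=lam,w=w);show(a)
        a=run(a,[(-.6,0,0,0)]+[(-1,-.1,0,0)]*5,lam=lam,w=w);show(a)
        a=run(a,[(-1,0,0,0),(-1,0,-.5,0)]+[(-1,0,-1,0)]*4+[(0,0,-1,0)],lam=lam,w=w);show(a)
E
python3 sim.py
```

```text
0.02 0.3
q [ -3.   40.  -14.7  43.    9.5  97.8 -86.2] t [0.728 0.077 0.451] z [ 0. -0. -1.] xaz 16.9
q [-11.2  81.2  -4.9  10.6   7.9 113.5 -75.5] t [0.776 0.11  0.083] z [-0.412 -0.123 -0.903] xaz 26.9
q [-12.7 113.7   0.4  10.6   4.1 113.5 -71. ] t [ 0.533  0.075 -0.3  ] z [-0.817 -0.226 -0.531] xaz 44.9
q [-10.7  88.7   1.3  58.5   5.1  88.7 -70.7] t [ 0.481  0.03  -0.186] z [-0.8   -0.223 -0.556] xaz 43.6
q [ -8.4  73.7   2.4  61.5   7.  100.3 -66.9] t [ 0.525 -0.002  0.01 ] z [-0.8   -0.223 -0.556] xaz 43.6
1 0.3
q [  8.8  21.9 -22.6  67.6   1.5  78.5 -78.6] t [0.654 0.08  0.51 ] z [ 0.211  0.154 -0.965] xaz 22.3
q [  3.4  32.7 -21.7  47.7   4.7  81.  -80.2] t [0.778 0.104 0.536] z [ 0.315  0.183 -0.931] xaz 22.2
q [  0.1  39.1 -21.   34.4   6.4  81.5 -80.4] t [0.852 0.119 0.559] z [ 0.414  0.201 -0.888] xaz 21.9
q [  5.9  30.5 -22.   53.    3.8  80.1 -78.9] t [0.752 0.084 0.523] z [ 0.285  0.175 -0.942] xaz 22.2
q [ 16.8  15.3 -22.3  61.4  -2.3  89.9 -72.2] t [0.593 0.012 0.616] z [ 0.244  0.149 -0.958] xaz 21.8
1 1
q [ -1.8  36.7 -15.3  51.3   9.1  92.4 -86.8] t [0.709 0.075 
[... 279 characters left out ...]
99.9 -84.1] t [0.791 0.067 0.418] z [ 0.022  0.003 -1.   ] xaz 16.9
q [  1.6  32.2 -15.6  40.6   8.6 107.1 -82.1] t [0.66  0.024 0.562] z [ 0.016  0.003 -1.   ] xaz 16.9
5 0.3
q [ 45.3  13.7 -19.8  96.6 -18.4  72.2  -6.5] t [ 0.472 -0.14   0.405] z [ 0.165  0.338 -0.927] xaz 50.7
q [ 41.5  12.7 -23.3  93.3 -22.1  70.8  -7.4] t [ 0.523 -0.076  0.447] z [ 0.24   0.373 -0.896] xaz 57.1
q [ 39.   11.8 -25.5  90.8 -24.5  69.8  -8. ] t [ 0.552 -0.03   0.481] z [ 0.29   0.402 -0.868] xaz 61.8
q [ 42.6  13.4 -22.1  93.7 -21.1  70.7  -7.1] t [ 0.516 -0.101  0.435] z [ 0.231  0.358 -0.905] xaz 55.0
q [ 48.8  10.3 -17.1  92.8 -17.4  72.9  -6.1] t [ 0.468 -0.203  0.452] z [ 0.261  0.228 -0.938] xaz 47.7
```

```bash
cat > sim2.py <<'E'
import sim
from sim import *
def ik2(q0,T,Rt,w=.3,reg=1e-5):
    def r(q):
        t,R=F(q);return np.r_[T-t,w*Ro.from_matrix(Rt@R.T).as_rotvec(),reg*(q-q0)]
    return least_squares(r,np.clip(q0,LO+1e-3,HI-1e-3),bounds=(np.maximum(LO,q0-V)-1e-6,np.minimum(HI,q0+V)+1e-6),xtol=1e-6,ftol=1e-6).x
def run2(q,rows,w=.3,reg=1e-5):
    q=np.array(q,float)
    for (x,y,z,r) in rows:
        t,R=F(q);q=ik2(q,t+R@(np.array([x,y,z])*.025),R@Ro.from_euler("z",.12*r).as_matrix(),w,reg)
    return q
if __name__=="__main__":
    q=np.array(D[0][0])
    h=[(.4,-.3,-.98,0),(.6,-.5,-.98,0)]+[(.98,-.88,-.98,0)]*8+[(.98,-.9,0,0)]*10+[(1,-.6,0,0)]*7+[(.98,.19,0,0)]*3
    b=run2(q,h);show(b)
    for w in(.1,.3,1.):
        print("w",w);a=run2(b,[(.98,.19,0,0)]*6,w);show(a)
        a=run2(a,[(1,.2,0,0)]*4,w);show(a)
        a=run2(a,[(-.6,0,0,0)]+[(-1,-.1,0,0)]*5,w);show(a)
        a=run2(np.array(D[-1][0]),[(0,0,-1,0)]*6,w);print("up");show(a)
        a=run2(a,[(0,0,-1,0)]*4,w);show(a)
E
time python3 sim2.py
```

```text
q [  4.4  42.4 -38.3  43.   25.1 100.3 -94.2] t [0.728 0.077 0.451] z [ 0.  0. -1.] xaz 16.9
w 0.1
q [ -4.4  57.1 -57.2  10.5  53.6 104.9 -87. ] t [0.871 0.092 0.454] z [ 0.207  0.022 -0.978] xaz 17.1
q [ -3.9  58.1 -71.2  10.6  68.8  90.9 -87.5] t [0.961 0.1   0.481] z [ 0.457  0.048 -0.888] xaz 18.2
q [  21.    46.8  -71.3   63.4   56.8   73.2 -111.7] t [0.838 0.073 0.419] z [ 0.432  0.045 -0.901] xaz 18.1
up
q [-22.4  20.   41.1  43.4 -17.4 113.5 -67.3] t [0.541 0.009 0.691] z [ 0.122  0.013 -0.992] xaz 14.6
q [-2.600e+00  1.380e+01 -3.000e-01  3.450e+01 -1.000e-01  1.135e+02
 -7.860e+01] t [0.521 0.008 0.785] z [ 0.312  0.008 -0.95 ] xaz 15.1
w 0.3
q [ -4.   58.8 -71.5  10.5  66.8 110.6 -88. ] t [0.847 0.089 0.437] z [ 0.119  0.012 -0.993] xaz 17.0
q [ -4.   59.7 -71.5  10.5  68.1 100.6 -87.6] t [0.91  0.095 0.434] z [ 0.275  0.029 -0.961] xaz 17.3
q [  18.5   43.6  -61.6   62.5   43.8   78.7 -106.5] t [0.781 0.067 0.399] z [ 0.26   0.027 -0.965] xaz 17.3
up
q [-22.6  20.1  41.1  45.  -17.1 113.5 -67.1] t [0.537 0.009 0.681] z [ 0.095  0.016 -0.995] xaz 14.5
q [ -2.   14.   -0.9  39.3  -0.4 113.5 -78.6] t [0.515 0.008 0.75 ] z [ 0.227  0.013 -0.974] xaz 14.7
w 1.0
q [ -4.8  58.7 -49.   10.5  45.  112.9 -86.6] t [0.822 0.086 0.418] z [ 0.02   0.002 -1.   ] xaz 16.9
q [ -4.1  62.4 -71.5  10.5  67.  111.2 -88. ] t [0.85  0.089 0.383] z [ 0.047  0.005 -0.999] xaz 16.9
q [  17.9   45.7  -63.    60.9   40.8   90.9 -106.4] t [0.718 0.06  0.38 ] z [ 0.045  0.005 -0.999] xaz 16.9
up
q [-22.8  20.4  40.8  47.7 -16.7 113.5 -66.6] t [0.531 0.009 0.662] z [ 0.047  0.024 -0.999] xaz 14.5
q [ -1.4  15.   -1.2  47.1  -1.1 113.5 -78.4] t [0.504 0.008 0.691] z [ 0.076  0.023 -0.997] xaz 14.5
real	0m7.097s
user	0m7.507s
sys	0m0.140s
```

Modelling suggests that climbing high will hit the joint 6 limit and tilt the tool outward while unwinding joint 3, so I'll climb.

Emit:
apply_moves:
  offset:
    - [0,-0.6,-1]
    - [0,-0.6,-1]
    - [0,-0.6,-1]
    - [0,-0.6,-1]
    - [0,-0.6,-1]
    - [0,0,-1]
    - [0,0,-1]
    - [0,0,-1]
  roll: [0,0,0,0,0,0,0,0]
  claw: [-1,-1,-1,-1,-1,-1,-1,-1]

```text
t: 5.93
ee_pos: [0.5335, 0.0569, 0.6312]
eef_rot: [[0.968, 0.251, -0.022], [0.252, -0.967, 0.031], [-0.013, -0.036, -0.999]]
wrist_force: [0.5, -0.1, 0.1]
finger_gap: 0.094
grip_force: 0.0
```

```bash
python3 -c "
from rig import env
s=env.get_state();print(s['qpos'],s['dq'],s['wrist_force'])"
```

```text
[-17.75914631  20.2859008   19.41722287  48.45648522  -9.15130869
 113.32278636 -78.38647717] [  64.06836092   -9.12935523 -125.33636457   -7.3164579    46.12205927
    1.25785406  -37.20327162] [ 0.48685895 -0.07719673  0.13496772]
```

Emit:
apply_moves:
  offset:
    - [0,0,-1]
    - [0,0,-1]
    - [0,0,-1]
    - [0,0,-1]
    - [0,0,-1]
    - [0,0,-1]
  roll: [0,0,0,0,0,0]
  claw: [-1,-1,-1,-1,-1,-1]

```text
t: 6.43
ee_pos: [0.5054, 0.0508, 0.6854]
eef_rot: [[0.965, 0.25, 0.081], [0.247, -0.968, 0.044], [0.089, -0.023, -0.996]]
wrist_force: [0.3, 0.7, 0.4]
finger_gap: 0.094
grip_force: 0.0
```

```bash
python3 -c "
from rig import env
s=env.get_state();print(s['qpos'],s['dq'],s['wrist_force'])"
```

```text
[-10.85953348  14.45784227   5.73227079  47.2396501   -3.84341408
 113.48050673 -82.6435944 ] [ -2.50422173 -11.57092692   2.3312483   -0.97806486   0.09881555
  -0.05341135  -0.10060179] [0.27039409 0.70831141 0.3536392 ]
```

Emit:
apply_moves:
  offset:
    - [0,0,-1]
    - [0,0,-1]
    - [0,0,-1]
    - [0,0,-1]
    - [0,0,-1]
    - [0,0,-1]
    - [0,0,-1]
    - [0,0,-1]
  roll: [0,0,0,0,0,0,0,0]
  claw: [-1,-1,-1,-1,-1,-1,-1,-1]

```text
t: 7.1
ee_pos: [0.4561, 0.0425, 0.7544]
eef_rot: [[0.943, 0.248, 0.223], [0.24, -0.969, 0.062], [0.231, -0.005, -0.973]]
wrist_force: [-0.7, -0.5, -0.4]
finger_gap: 0.0942
grip_force: 0.0
```

```bash
python3 -c "
from rig import env
s=env.get_state();print(s['qpos'],s['dq'],s['wrist_force'])"
```

```text
[-13.98206374   6.70338082   9.00885454  46.69599218  -3.74847095
 113.48134914 -82.73208949] [ -8.68265923 -11.80633596   8.73287746  -0.66559895   0.36113636
   0.0196268   -0.28179724] [-0.69698983 -0.49191962 -0.36708809]
```

Emit:
apply_moves:
  offset:
    - [0,0,-1]
    - [0,0,-1]
    - [0,0,-1]
    - [0,0,-1]
    - [0,0,-1]
    - [0,0,-1]
  roll: [0,0,0,0,0,0]
  claw: [-1,-1,-1,-1,-1,-1]

```text
t: 7.6
ee_pos: [0.4123, 0.0351, 0.8015]
eef_rot: [[0.913, 0.244, 0.326], [0.233, -0.97, 0.075], [0.334, 0.008, -0.942]]
wrist_force: [-0.4, 0.1, 0.0]
finger_gap: 0.0941
grip_force: 0.0
```

```bash
python3 -c "
from rig import env
s=env.get_state();print(s['qpos'],s['ee_pos'],s['eef_rot'].tolist())"
```

```text
[-21.22451999   0.63879172  14.83367013  46.44738939  -2.54076441
 113.48184861 -83.62397398] [0.41231409 0.03505724 0.80152859] [[0.9132486091241365, 0.24416397163075973, 0.32613023915350736], [0.23256718399906806, -0.9697042542851698, 0.07474064588954571], [0.3344988533008355, 0.007590400433206554, -0.9423655888038833]]
```

```bash
cat > plan.py <<'E'
from sim2 import *
from rig import env
def tgt_rot(R,az):   # roll about tool z so that tool x projects to azimuth az (deg): y horizontal az-90
    f=lambda r:Ro.from_euler("z",r).as_matrix()
    g=lambda r:(lambda y:(np.degrees(np.arctan2(y[1],y[0]))-(az-90)+180)%360-180)((R@f(r))[:,1])
    from scipy.optimize import brentq
    r=brentq(g,-.7,.7); return r,R@f(r)
def go(P,az=None,R=None,p=None):
    s=env.get_state(); R=s["eef_rot"]if R is None else R; p=s["ee_pos"]if p is None else p
    r=0
    if az is not None: r,R=tgt_rot(R,az)
    d=R.T@(np.array(P)-p)/.025
    print("roll units",round(r/.12,2),"then offset units",d.round(2),"y",R[:,1].round(3)); return R,r,d
E
python3 - <<'E'
from plan import *
b=np.array([.5225,-.3879]);a=np.radians(-5.8)
c=np.r_[b+np.array([np.cos(a),np.sin(a)])*-.055,.010]
s=env.get_state();zt=s["eef_rot"][:,2]
P=c+zt*.0053;print("tcp",P)
H=P+[0,0,.12]
R,r,d=go(H,-5.8)
n=30;q=run2(s["qpos"],[(0,0,0,r/.12/4)]*4+[tuple(d/n)+(0,)]*n,1.,1e-4);show(q)
q=run2(q,[tuple(R.T@[0,0,-.02]/.025)+(0,)]*6,1.,1e-4);show(q)
E
```

```text
tcp [ 0.46951005 -0.38194578  0.00500546]
roll units 3.06 then offset units [-4.18 19.32 25.  ] y [-0.1   -0.988 -0.113]
q [ 28.9  35.3  29.4 112.2 -56.3  42.4   0.6] t [ 0.451 -0.38   0.138] z [ 0.328  0.063 -0.942] xaz -7.9
q [ 45.8  44.3   4.5 115.3 -63.   22.9  11.3] t [ 0.452 -0.381  0.018] z [ 0.328  0.063 -0.942] xaz -7.9
```

Run:
```python
from plan import *
s=env.get_state();R=tgt_rot(s["eef_rot"],-5.8)[1]
def sol(T,R,mid):
    best=None
    for j3 in range(-70,76,8):
        def r(q):
            t,M=F(q);return np.r_[10*(T-t),3*Ro.from_matrix(R@M.T).as_rotvec(),.3*(q[2]-j3)/57]
        x=least_squares(r,mid,bounds=(LO,HI)).x;t,M=F(x)
        e=np.linalg.norm(T-t)
        if e<.008: print(j3,x.round(0),"err",e.round(4))
sol(np.array([.4695,-.382,.01]),R,np.array([40,44,5,115,-40,30,11.]))
print("place"); a=np.radians(18.3);T=np.array([.6592,.0347,0.068])+[-.094*np.cos(a),-.094*np.sin(a),0]
sol(T,tgt_rot(s["eef_rot"],18.3)[1],np.array([0,44,0,100,0,50,-60.]))
```

```text
-70 [  85.   69.  -70.  113.   80.   45. -120.] err 0.0
-62 [  82.   64.  -62.  113.   75.   36. -117.] err 0.0
-54 [  79.   59.  -54.  113.   68.   29. -112.] err 0.0
-46 [  75.   55.  -46.  113.   58.   22. -104.] err 0.0
-38 [ 71.  52. -38. 113.  44.  17. -91.] err 0.0
-30 [ 66.  49. -30. 112.  22.  14. -70.] err 0.0
-22 [ 61.  48. -21. 112.  -8.  13. -42.] err 0.0004
-14 [ 57.  47. -14. 112. -30.  15. -21.] err 0.0
-6 [ 52.  46.  -6. 113. -47.  18.  -5.] err 0.0
2 [ 46.  46.   2. 113. -58.  22.   5.] err 0.0
10 [ 43.  46.   7. 113. -63.  25.   9.] err 0.0003
18 [ 42.  46.   9. 113. -63.  26.   9.] err 0.0009
26 [ 41.  46.  10. 112. -63.  27.   9.] err 0.0015
34 [ 40.  46.  11. 112. -63.  28.   9.] err 0.0021
42 [ 39.  46.  12. 112. -63.  29.   8.] err 0.0027
50 [ 38.  46.  14. 111. -63.  30.   8.] err 0.0033
58 [ 38.  47.  15. 111. -63.  31.   8.] err 0.0038
66 [ 37.  47.  16. 111. -63.  32.   8.] err 0.0044
74 [ 36.  47.  17. 111. -63.  32.   7.] err 0.0049
place
-70 [  41.   58.  -70.  125.   93.   48. -157.] err 0.0
-62 [  38.   52.  -62.  125.   92.   40. -158.] err 0.0
-54 [  35.   47.  -54.  125.   92.   32. -159.] err 0.0
-46 [  30.   44.  -46.  125.   91.   25. -159.] err 0.0
-38 [  25.   41.  -38.  125.   90.   19. -159.] err 0.0
-30 [  20.   39.  -30.  125.   89.   14. -159.] err 0.0
-22 [ -5.  36.   9. 122. -63.  13.  -8.] err 0.0059
-14 [ -5.  36.  10. 122. -63.  13.  -8.] err 0.0059
-6 [ -5.  36.  10. 122. -63.  13.  -8.] err 0.0059
2 [ -6.  36.  10. 122. -63.  13.  -9.] err 0.0059
10 [ -6.  36.  11. 122. -63.  13.  -9.] err 0.0059
18 [ -6.  36.  11. 122. -63.  13.  -9.] err 0.006
26 [ -7.  36.  12. 122. -63.  13.  -9.] err 0.006
34 [ -7.  36.  12. 122. -63.  13.  -9.] err 0.006
42 [ -8.  36.  12. 122. -63.  13.  -9.] err 0.0061
50 [ -8.  36.  13. 122. -63.  13.  -9.] err 0.0061
58 [ -9.  36.  14. 122. -63.  14. -10.] err 0.0065
66 [-10.  36.  16. 122. -63.  15. -10.] err 0.0073
```

Emit:
apply_moves:
  offset:
    - [0,0,0]
    - [0,0,0]
    - [0,0,0.5]
    - [0,0,0.5]
    - [-0.2,0.7,0.9]
    - [-0.2,0.7,0.9]
    - [-0.2,0.7,0.9]
    - [-0.2,0.7,0.9]
    - [-0.2,0.7,0.9]
    - [-0.2,0.7,0.9]
  roll: [0.77,0.77,0.76,0.76,0,0,0,0,0,0]
  claw: [-1,-1,-1,-1,-1,-1,-1,-1,-1,-1]

```text
t: 8.43
ee_pos: [0.4256, -0.0534, 0.6278]
eef_rot: [[0.94, -0.1, 0.325], [-0.131, -0.989, 0.075], [0.314, -0.113, -0.943]]
wrist_force: [-0.6, -0.7, -0.1]
finger_gap: 0.0941
grip_force: 0.0
```

Emit:
apply_moves:
  offset:
    - [-0.2,0.8,0.9]
    - [-0.2,0.8,0.9]
    - [-0.2,0.8,0.9]
    - [-0.2,0.8,0.9]
    - [-0.2,0.8,0.9]
    - [-0.2,0.8,0.9]
    - [-0.2,0.8,0.9]
    - [-0.2,0.8,0.9]
    - [-0.2,0.8,0.9]
    - [-0.2,0.8,0.9]
  roll: [0,0,0,0,0,0,0,0,0,0]
  claw: [-1,-1,-1,-1,-1,-1,-1,-1,-1,-1]

```text
t: 9.27
ee_pos: [0.4321, -0.2277, 0.3778]
eef_rot: [[0.94, -0.099, 0.326], [-0.13, -0.989, 0.074], [0.315, -0.112, -0.943]]
wrist_force: [0.2, -0.2, -0.4]
finger_gap: 0.0941
grip_force: 0.0
```

```bash
python3 -c "
from plan import *
s=env.get_state();print(s['qpos'],s['ee_pos'],s['eef_rot'][:,2])
go([.4695,-.382,.125],-5.8)"
```

```text
[ -2.85125091   6.66572998  43.5485371  110.12795005 -24.59893526
  55.35667205 -44.33598737] [ 0.43206892 -0.22770176  0.37777281] [ 0.32576385  0.07412521 -0.94254091]
roll units 0.01 then offset units [-0.96  7.09  9.56] y [-0.1   -0.989 -0.112]
```

Emit:
apply_moves:
  offset:
    - [-0.1,0.7,0.95]
    - [-0.1,0.7,0.95]
    - [-0.1,0.7,0.95]
    - [-0.1,0.7,0.95]
    - [-0.1,0.7,0.95]
    - [-0.1,0.7,0.95]
    - [-0.1,0.7,0.95]
    - [-0.1,0.7,0.95]
  roll: [0,0,0,0,0,0,0,0]
  claw: [-1,-1,-1,-1,-1,-1,-1,-1]

```text
t: 9.93
ee_pos: [0.4613, -0.3493, 0.1761]
eef_rot: [[0.941, -0.099, 0.325], [-0.13, -0.989, 0.074], [0.313, -0.112, -0.943]]
wrist_force: [0.4, 0.2, 0.6]
finger_gap: 0.094
grip_force: 0.0
```

```bash
python3 -c "
from plan import *
s=env.get_state();print(s['qpos'],s['ee_pos'],s['eef_rot'][:,2])
R=go([.4695,-.382,.125],-5.8)[0]
print(R.T@[0,0,-.1]/.025)"
```

```text
[ 23.11196498  31.97782201  32.43934105 113.17692982 -53.99226616
  43.37614784  -4.63694656] [ 0.46134639 -0.34932869  0.17606091] [ 0.32451263  0.07426869 -0.94296114]
roll units 0.01 then offset units [-0.16  1.49  1.93] y [-0.1   -0.989 -0.112]
[-1.25338816  0.44967394  3.77184457]
```

Emit:
apply_moves:
  offset:
    - [-0.16,0.3,0.73]
    - [-0.16,0.3,0.73]
    - [-0.16,0.3,0.73]
    - [-0.16,0.3,0.73]
    - [-0.16,0.3,0.73]
    - [-0.16,0.3,0.73]
    - [0,0,0]
  roll: [0,0,0,0,0,0,0]
  claw: [-1,-1,-1,-1,-1,-1,-1]

```text
t: 10.52
ee_pos: [0.4685, -0.3818, 0.0587]
eef_rot: [[0.941, -0.101, 0.322], [-0.132, -0.988, 0.076], [0.311, -0.114, -0.944]]
wrist_force: [0.1, -0.2, -0.6]
finger_gap: 0.0937
grip_force: 0.0
```

```bash
python3 -c "
from plan import *
s=env.get_state();print(s['qpos'],s['ee_pos'],s['eef_rot'][:,2])
f=env.grab_frame('side')
import cv2;cv2.imwrite('pics/s1.png',cv2.resize(f['pixels'][220:420,180:440,::-1],None,fx=3,fy=3))
R=go([.4695,-.382,.006],-5.8)[0]
"
```

```text
[ 37.26310118  42.31189882  14.64522492 112.85492069 -61.71685229
  30.52857431   6.09905008] [ 0.46845105 -0.38182862  0.05865233] [ 0.32208369  0.07630325 -0.94363124]
roll units -0.0 then offset units [-0.65  0.26  2.05] y [-0.1   -0.988 -0.114]
```

View pics/s1.png

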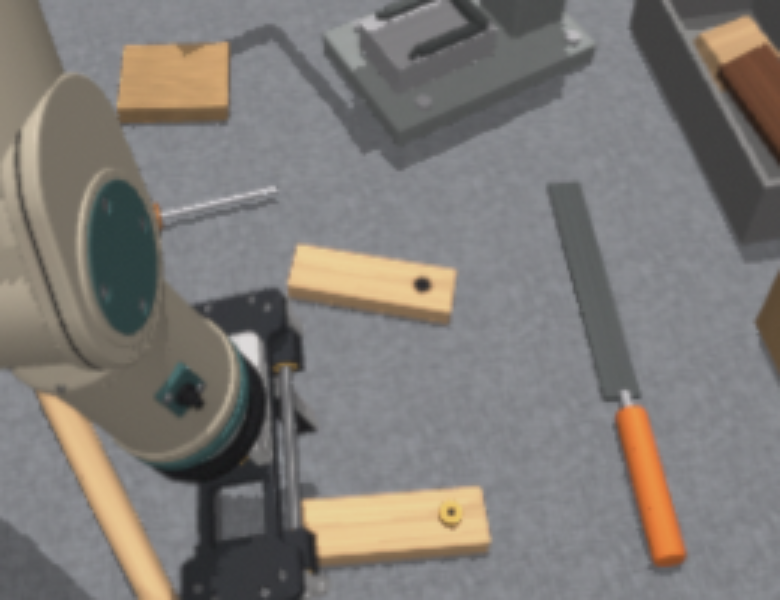

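The gripper straddles the blank's near end (bottom centre of the view), leaning back as planned. I'll narrow the fingers, descend and grip.

Emit:
apply_moves:
  offset:
    - [0,0,0]
    - [-0.1,0.06,0.46]
    - [-0.2,0.06,0.46]
    - [-0.15,0.06,0.46]
    - [-0.1,0.05,0.46]
    - [0,0,0]
    - [0,0,0]
    - [0,0,0]
  roll: [0,0,0,0,0,0,0,0]
  claw: [-0.15,-0.15,-0.15,-0.15,-0.15,-0.15,-0.15,-0.15]

```text
t: 11.23
ee_pos: [0.4714, -0.3828, 0.0143]
eef_rot: [[0.94, -0.099, 0.325], [-0.13, -0.989, 0.073], [0.314, -0.111, -0.943]]
wrist_force: [0.4, -0.9, -0.2]
finger_gap: 0.0541
grip_force: 0.0
```

```bash
python3 -c "
from plan import *
s=env.get_state();print(s['qpos'],s['ee_pos'],s['eef_rot'][:,2])
R=go([.4695,-.382,.011],-5.8)[0]
"
```

```text
[ 44.41232511  45.9846742    3.39589949 113.18264229 -62.08534095
  21.71126911   8.35310139] [ 0.47141245 -0.38277542  0.01431328] [ 0.32510609  0.07314233 -0.94284475]
roll units 0.01 then offset units [-0.12 -0.01  0.1 ] y [-0.1   -0.989 -0.111]
```

Emit:
apply_moves:
  offset:
    - [-0.12,0,0.1]
    - [0,0,0]
    - [0,0,0]
    - [0,0,0]
    - [0,0,0]
    - [0,0,0]
    - [0,0,0]
    - [0,0,0]
  roll: [0,0,0,0,0,0,0,0]
  claw: [-0.15,0.3,0.6,0.6,0.6,0.6,0.6,0.6]
  newtons: 30

```text
t: 11.9
ee_pos: [0.469, -0.3818, 0.01]
eef_rot: [[0.941, -0.1, 0.325], [-0.131, -0.989, 0.075], [0.314, -0.113, -0.943]]
wrist_force: [-1.8, 0.9, 5.4]
finger_gap: 0.0402
grip_force: 29.9
```

```bash
python3 -c "
from plan import *
s=env.get_state();print(s['qpos'],s['ee_pos'],s['eef_rot'].tolist(),s['finger_gap'])
print(s['eef_rot'].T@[0,0,.1]/.025)
a=np.radians(18.3)
for X,Z in((-.20,.11),(-.135,.073),(-.094,.073)):
  T=np.array([.6592+X*np.cos(a),.0347+X*np.sin(a),Z]);print(T);go(T,18.3)
"
```

```text
[ 45.37606429  46.3100273    2.13607816 113.48474127 -62.10588773
  20.75452993   8.75279634] [ 0.46897185 -0.38178779  0.01002902] [[0.9405206389344464, -0.09984405688821438, 0.3247338788030031], [-0.13067977961111465, -0.9886200242279526, 0.07452008384531657], [0.31359802763909567, -0.11252382858588435, -0.9428651361998933]] 0.04015874457239032
[ 1.25439211 -0.45009531 -3.77146054]
[ 0.4693149  -0.02809849  0.11      ]
roll units -3.7 then offset units [  5.68 -13.29  -2.71] y [ 0.314 -0.949  0.033]
[ 0.53102756 -0.00768898  0.073     ]
roll units -3.7 then offset units [  7.64 -13.34  -0.45] y [ 0.314 -0.949  0.033]
[0.56995401 0.00518471 0.073     ]
roll units -3.7 then offset units [  9.19 -13.34   0.09] y [ 0.314 -0.949  0.033]
```

Emit:
apply_moves:
  offset:
    - [0.12,-0.05,-0.4]
    - [0.25,-0.09,-0.75]
    - [0.25,-0.09,-0.75]
    - [0.25,-0.09,-0.75]
    - [0.25,-0.09,-0.75]
    - [0.25,-0.09,-0.75]
    - [0.12,-0.05,-0.4]
  roll: [0,0,0,0,0,0,0]
  claw: [0.6,0.6,0.6,0.6,0.6,0.6,0.6]

```text
t: 12.48
ee_pos: [0.4689, -0.3824, 0.132]
eef_rot: [[0.94, -0.1, 0.326], [-0.13, -0.989, 0.072], [0.315, -0.11, -0.943]]
wrist_force: [0.9, -0.9, -1.0]
finger_gap: 0.0399
grip_force: 29.6
```

Emit:
apply_moves:
  offset:
    - [0,-0.2,0]
    - [0,-0.4,0]
    - [0,-0.4,0]
    - [0,-0.5,0]
    - [0,-0.6,0]
    - [0,-0.7,0]
    - [0,-0.7,0]
    - [0,-0.7,0]
    - [0,-0.7,0]
    - [0,-0.7,0]
  roll: [0,-0.5,-0.6,-0.6,-0.6,-0.6,-0.5,-0.3,0,0]
  claw: [0.6,0.6,0.6,0.6,0.6,0.6,0.6,0.6,0.6,0.6]

```text
t: 13.32
ee_pos: [0.4448, -0.2435, 0.132]
eef_rot: [[0.893, 0.314, 0.322], [0.307, -0.949, 0.076], [0.33, 0.031, -0.944]]
wrist_force: [0.0, 0.0, -0.4]
finger_gap: 0.0402
grip_force: 29.6
```

```bash
python3 -c "
from plan import *
s=env.get_state();print(s['qpos'],s['finger_gap'])
a=np.radians(18.3)
for X,Z in((-.22,.12),(-.135,.073),(-.094,.073)):
  T=np.array([.6592+X*np.cos(a),.0347+X*np.sin(a),Z]);print(T);go(T,18.3)
"
```

```text
[ 34.86466732  27.56030495   1.91512175 127.15474943 -52.11556853
  19.7979732   13.75389539] 0.04019081339563032
[ 0.45032639 -0.03437834  0.12      ]
roll units 0.0 then offset units [ 2.6  -7.89  1.16] y [ 0.314 -0.949  0.031]
[ 0.53102756 -0.00768898  0.073     ]
roll units 0.0 then offset units [ 5.19 -7.94  4.05] y [ 0.314 -0.949  0.031]
[0.56995401 0.00518471 0.073     ]
roll units 0.0 then offset units [ 6.74 -7.94  4.59] y [ 0.314 -0.949  0.031]
```

Emit:
apply_moves:
  offset:
    - [0.26,-0.79,0.07]
    - [0.26,-0.79,0.07]
    - [0.26,-0.79,0.07]
    - [0.26,-0.79,0.07]
    - [0.26,-0.79,0.07]
    - [0.26,-0.79,0.07]
    - [0.26,-0.79,0.07]
    - [0.26,-0.79,0.07]
    - [0.26,-0.79,0.07]
    - [0.26,-0.79,0.07]
  roll: [0,0,0,0,0,0,0,0,0,0]
  claw: [0.6,0.6,0.6,0.6,0.6,0.6,0.6,0.6,0.6,0.6]

```text
t: 14.15
ee_pos: [0.452, -0.0404, 0.1497]
eef_rot: [[0.9, 0.319, 0.297], [0.308, -0.948, 0.083], [0.308, 0.017, -0.951]]
wrist_force: [0.5, 0.3, -1.6]
finger_gap: 0.04
grip_force: 29.6
```

```bash
python3 -c "
from plan import *
s=env.get_state();print(s['qpos'],s['eef_rot'].tolist(),s['finger_gap'])
import pickle
for n in('side','top'):
  f=env.grab_frame(n);pickle.dump(f,open(n+'2.pkl','wb'))
  if n=='side':A=cv2.resize(f['pixels'][140:280,200:380,::-1],None,fx=4,fy=4)if 0 else f['pixels'][140:290,180:380,::-1]
  else:B=f['pixels'][120:270,180:380,::-1]
import cv2;cv2.imwrite('pics/s2.png',cv2.resize(np.hstack([A,B]),None,fx=2,fy=2,interpolation=cv2.INTER_CUBIC))
a=np.radians(18.3)
for X,Z in((-.22,.12),(-.135,.073),(-.094,.073)):
  T=np.array([.6592+X*np.cos(a),.0347+X*np.sin(a),Z]);print(T);go(T,18.3)
"
```

```text
[ -2.10181358  21.21448418  12.45689658 136.54953458 -63.03962237
  13.31053151  -1.67171947] [[0.899970933116563, 0.3191070134046103, 0.2970236245507972], [0.3084898345780859, -0.9475723855014706, 0.08331024064925956], [0.3080362665454967, 0.016651973788179363, -0.9512288737531412]] 0.039978402941801584
[ 0.45032639 -0.03437834  0.12      ]
roll units 0.12 then offset units [-0.4  -0.13  1.12] y [ 0.314 -0.949  0.011]
[ 0.53102756 -0.00768898  0.073     ]
roll units 0.12 then offset units [ 2.26 -0.15  3.96] y [ 0.314 -0.949  0.011]
[0.56995401 0.00518471 0.073     ]
roll units 0.12 then offset units [ 3.82 -0.15  4.46] y [ 0.314 -0.949  0.011]
```

View pics/s2.png

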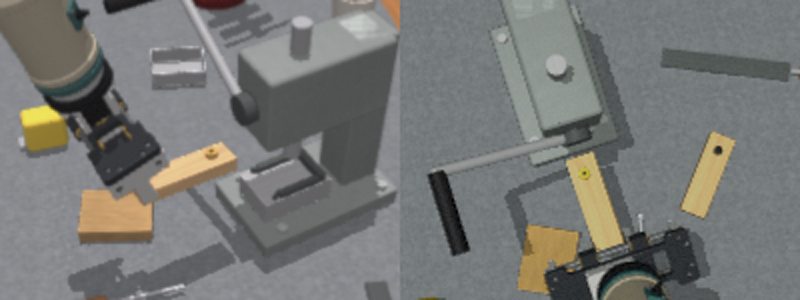

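Run:
```python
from plan import *
s=env.get_state();q=np.array(s["qpos"]);a=np.radians(18.3);show(q)
for X,Z in((-.18,.12),(-.15,.09),(-.135,.075),(-.115,.075),(-.094,.075)):
  T=np.array([.6592+X*np.cos(a),.0347+X*np.sin(a),Z])
  for it in range(6):
    t,R=F(q);r,R2=tgt_rot(R,18.3);d=R2.T@(T-t)/.025;q=run2(q,[tuple(d/(6-it)if it<5 else d)+(r/.12,)],1.,1e-4)
  print((F(q)[0]-T).round(4));show(q)
```

```text
q [ -2.3  21.2  12.3 136.6 -63.   13.4  -1.6] t [ 0.451 -0.022  0.139] z [ 0.299  0.076 -0.951] xaz 19.5
[ 0.0008 -0.0003  0.0019]
q [ -2.   25.6  11.  132.2 -63.   13.3  -3.5] t [ 0.489 -0.022  0.122] z [ 0.296  0.077 -0.952] xaz 18.7
[ 0.0045 -0.0011  0.0081]
q [ -3.2  30.2  10.6 128.2 -63.   13.3  -5.6] t [ 0.521 -0.014  0.098] z [ 0.282  0.078 -0.956] xaz 18.6
[ 0.0042 -0.0009  0.0069]
q [ -3.8  32.9  10.4 126.2 -63.   13.3  -6.6] t [ 0.535 -0.009  0.082] z [ 0.269  0.079 -0.96 ] xaz 18.5
[-0. -0. -0.]
q [ -5.3  34.4  11.1 124.3 -62.8  13.7  -8.1] t [ 0.55  -0.001  0.075] z [ 0.269  0.079 -0.96 ] xaz 18.5
[-0. -0. -0.]
q [ -8.7  35.7  14.6 121.4 -60.6  16.3 -11.8] t [0.57  0.005 0.075] z [ 0.269  0.079 -0.96 ] xaz 18.5
```

Both views show the blank gripped straight and roughly level in front of the press, with the insert at about (272.5,206.5) in the top view and (285.5,216) in the side view. I'll triangulate it.

```bash
cat > bl.py <<'E'
from plan import *
import cv2
from h import *
PR=np.array([.6592,.0347]);A=np.radians(18.3);C=np.array([[np.cos(A),np.sin(A)],[-np.sin(A),np.cos(A)]])
def press(w): w=np.array(w);return np.r_[C@(w[:2]-PR),w[2]]*1000
Rp=np.array([[0.9405206,-0.0998440,0.3247339],[-0.1306798,-0.9886200,0.0745201],[0.3135980,-0.1125238,-0.9428651]]);tp=np.array([.46897,-.38179,.01003])
def blank(P,R,t):   # blank point (mm) -> press frame mm with the grasp rigid since pick
    a=np.radians(-5.8);w=np.r_[.5225+np.cos(a)*P[0]*m-np.sin(a)*P[1]*m,-.3879+np.sin(a)*P[0]*m+np.cos(a)*P[1]*m,P[2]*m]
    return press(t+R@Rp.T@(w-tp))
m=.001
def report(R=None,t=None):
    s=env.get_state();R=s["eef_rot"]if R is None else R;t=s["ee_pos"]if t is None else t
    print("tcp",press(t).round(1),"nose",blank((65,0,0),R,t).round(1),"tail",blank((-65,0,0),R,t).round(1),"ins",blank((40,0,27),R,t).round(1),"L/R",blank((65,20,0),R,t).round(1),blank((65,-20,0),R,t).round(1))
E
python3 - <<'E'
from bl import *
report()
o=[ray(load("top2"),(272.5-.25,206.5-.25)),ray(load("side2"),(285.5-.25,216-.25))]
Am=sum(np.eye(3)-np.outer(d,d)/(d@d) for c,d in o);bm=sum((np.eye(3)-np.outer(d,d)/(d@d))@c for c,d in o)
x=np.linalg.solve(Am,bm);print("insert tri",x,press(x))
E
```

```text
tcp [-219.2   -3.   149.7] nose [-100.4   -3.4  138.9] tail [-230.4   -5.1  139.9] ins [-125.2   -0.3  165.9] L/R [-100.7   16.4  136.4] [-100.1  -23.3  141.5]
insert tri [ 0.54070603 -0.00327948  0.15680191] [-124.42646403    1.14752477  156.80190999]
```

```bash
cat >> bl.py <<'E'
def W(X,Y,Z): return np.r_[PR+C.T@(np.array([X,Y])*m),Z*m]
def to(X,Y,Z,az=18.3): return go(W(X,Y,Z),az)
E
python3 - <<'E'
from bl import *
to(-171,-1,95)
E
```

```text
roll units 0.12 then offset units [ 1.16 -0.1   2.67] y [ 0.314 -0.949  0.011]
```

Emit:
apply_moves:
  offset:
    - [0.2,0,0.2]
    - [0.2,0,0.4]
    - [0.2,-0.02,0.45]
    - [0.2,-0.02,0.45]
    - [0.2,-0.02,0.45]
    - [0.16,-0.02,0.45]
    - [0,0,0.27]
    - [0,0,0]
  roll: [0.12,0,0,0,0,0,0,0]
  claw: [0.6,0.6,0.6,0.6,0.6,0.6,0.6,0.6]

```text
t: 14.92
ee_pos: [0.5064, -0.0287, 0.1124]
eef_rot: [[0.912, 0.31, 0.271], [0.297, -0.951, 0.087], [0.284, 0.001, -0.959]]
wrist_force: [-0.9, 0.3, -0.5]
finger_gap: 0.0398
grip_force: 29.6
```

Run:
```python
from bl import *
s=env.get_state();print(s["qpos"].round(1),s["eef_rot"][:,2])
report();to(-171,-1,95);to(-171,-1,72)
import pickle
for n in('side','top'):
  f=env.grab_frame(n);pickle.dump(f,open(n+'3.pkl','wb'))
f=load('side3');cv2.imwrite('pics/s3.png',cv2.resize(f['pixels'][170:270,230:380,::-1],None,fx=5,fy=5,interpolation=cv2.INTER_CUBIC))
```

```text
[ -3.1  29.   11.  129.9 -63.   13.4  -5.4] [ 0.27074669  0.08727218 -0.9586865 ]
tcp [-165.   -12.2  112.4] nose [-46.5 -14.6  98.6] tail [-176.4  -13.9  102.8] ins [-70.6 -11.4 126.2] L/R [-46.5   5.3  96.3] [-46.5 -34.5 100.9]
roll units -0.04 then offset units [-0.43 -0.45  0.6 ] y [ 0.314 -0.949  0.002]
roll units -0.04 then offset units [-0.69 -0.45  1.48] y [ 0.314 -0.949  0.002]
```

View pics/s3.png

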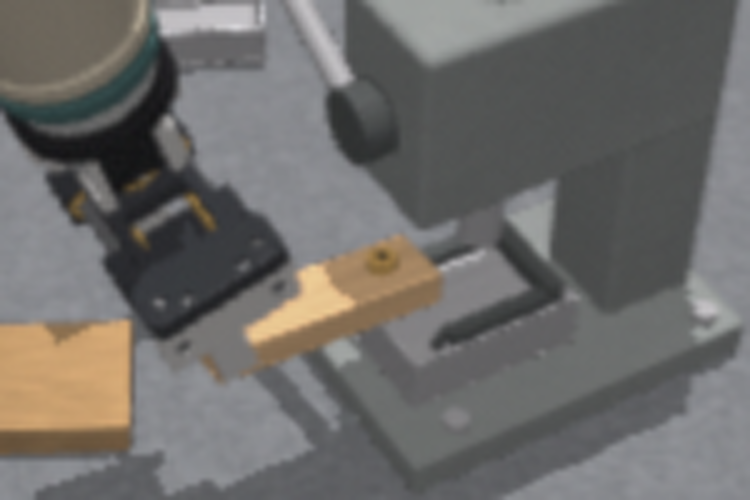

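The blank is nearly level, with its nose just above the front of the anvil, but it sits about 11 mm too far right. I'll correct that.

Emit:
apply_moves:
  offset:
    - [-0.2,-0.25,0.1]
    - [-0.2,-0.25,0.2]
    - [0,0,0.25]
    - [0,0,0.2]
    - [0,0,0]
  roll: [-0.04,0,0,0,0]
  claw: [0.6,0.6,0.6,0.6,0.6]

```text
t: 15.43
ee_pos: [0.504, -0.0197, 0.1037]
eef_rot: [[0.914, 0.316, 0.253], [0.303, -0.949, 0.09], [0.269, -0.005, -0.963]]
wrist_force: [0.7, 0.1, -1.2]
finger_gap: 0.04
grip_force: 29.6
```

```bash
cat > st.py <<'E'
from bl import *
import sys
s=env.get_state();print(s["t"],s["qpos"].round(1),s["eef_rot"][:,2].round(3),s["wrist_force"].round(1))
report()
for a in sys.argv[1:]: to(*map(float,a.split(",")))
E
python3 st.py -171,0,88 -171,0,73
```

```text
15.4333 [ -4.4  30.   11.2 129.8 -63.   13.4  -6.1] [ 0.253  0.09  -0.963] [ 0.7  0.1 -1.2]
tcp [-164.5   -2.9  103.7] nose [-46.2  -4.4  88. ] tail [-176.1   -4.7   94.4] ins [-69.9  -1.5 116.1] L/R [-46.4  15.5  85.9] [-46.1 -24.3  90.2]
roll units 0.02 then offset units [-0.42 -0.11  0.54] y [ 0.314 -0.949 -0.006]
roll units 0.02 then offset units [-0.58 -0.11  1.12] y [ 0.314 -0.949 -0.006]
```

Emit:
apply_moves:
  offset:
    - [-0.4,-0.1,0.1]
    - [-0.2,0,0.25]
    - [0,0,0.25]
    - [0,0,0.2]
    - [0,0,0]
  roll: [0.02,0,0,0,0]
  claw: [0.6,0.6,0.6,0.6,0.6]

```text
t: 15.85
ee_pos: [0.5005, -0.0224, 0.0919]
eef_rot: [[0.92, 0.316, 0.233], [0.302, -0.949, 0.092], [0.251, -0.014, -0.968]]
wrist_force: [-0.3, -0.6, -1.2]
finger_gap: 0.0403
grip_force: 29.6
```

```bash
python3 st.py -171,0,80 -171,0,73
```

```text
15.85 [ -3.3  31.5  10.5 129.6 -63.   13.4  -5.7] [ 0.233  0.092 -0.968] [-0.3 -0.6 -1.2]
tcp [-168.6   -4.4   91.9] nose [-50.7  -5.8  74. ] tail [-180.4   -6.    82.8] ins [-73.8  -3.1 102.5] L/R [-50.9  14.1  72. ] [-50.5 -25.7  75.9]
roll units 0.02 then offset units [-0.21 -0.17  0.44] y [ 0.314 -0.949 -0.015]
roll units 0.02 then offset units [-0.28 -0.16  0.71] y [ 0.314 -0.949 -0.015]
```

Emit:
apply_moves:
  offset:
    - [-0.2,-0.17,0]
    - [-0.1,0,0.2]
    - [0,0,0.2]
    - [0,0,0.2]
    - [0,0,0]
  roll: [0.02,0,0,0,0]
  claw: [0.6,0.6,0.6,0.6,0.6]

```text
t: 16.27
ee_pos: [0.5, -0.0204, 0.0835]
eef_rot: [[0.923, 0.315, 0.22], [0.301, -0.949, 0.094], [0.238, -0.02, -0.971]]
wrist_force: [0.1, 1.1, -1.5]
finger_gap: 0.0399
grip_force: 29.6
```

```bash
python3 st.py -171,0,73; python3 -c "
from h import *
import pickle
from rig import env
f=env.grab_frame('side');g=env.grab_frame('top')
import cv2
A=cv2.resize(f['pixels'][180:260,240:340,::-1],None,fx=4,fy=4,interpolation=cv2.INTER_CUBIC);B=cv2.resize(g['pixels'][160:240,220:320,::-1],None,fx=4,fy=4,interpolation=cv2.INTER_CUBIC)
cv2.imwrite('pics/s4.png',np.hstack([A,B]))"
```

```text
16.2667 [ -3.3  32.6  10.2 129.3 -63.   13.4  -6. ] [ 0.22   0.094 -0.971] [ 0.1  1.1 -1.5]
tcp [-168.4   -2.3   83.5] nose [-50.7  -3.7  64.1] tail [-180.3   -4.    74.5] ins [-73.5  -1.2  92.9] L/R [-50.9  16.3  62.2] [-50.5 -23.6  65.9]
roll units 0.01 then offset units [-0.2  -0.09  0.38] y [ 0.314 -0.949 -0.021]
```

View pics/s4.png

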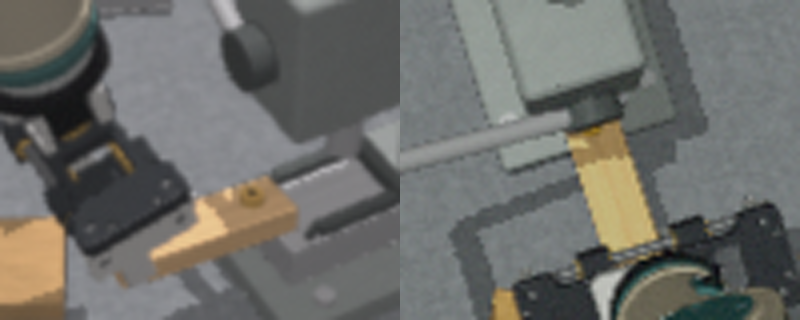

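```bash
python3 st.py -155,-1,78 -135,-1,73 -112,-1,72
```

```text
16.3667 [ -3.3  32.5  10.2 129.3 -63.   13.4  -6. ] [ 0.22   0.094 -0.971] [-0.2  0.4 -1.8]
tcp [-168.9   -2.2   83.8] nose [-51.2  -3.6  64.3] tail [-180.8   -3.8   74.8] ins [-74.   -1.1  93.1] L/R [-51.4  16.4  62.5] [-51.  -23.5  66.2]
roll units 0.01 then offset units [ 0.48 -0.04  0.36] y [ 0.314 -0.949 -0.021]
roll units 0.01 then offset units [ 1.21 -0.04  0.74] y [ 0.314 -0.949 -0.021]
roll units 0.01 then offset units [ 2.1  -0.04  1.  ] y [ 0.314 -0.949 -0.021]
```

Emit:
apply_moves:
  offset:
    - [0.12,-0.02,0.09]
    - [0.12,-0.02,0.09]
    - [0.12,0,0.09]
    - [0.12,0,0.09]
    - [0.18,0,0.1]
    - [0.18,0,0.1]
    - [0.18,0,0.1]
    - [0,0,0]
  roll: [0,0,0,0,0,0,0,0]
  claw: [0.6,0.6,0.6,0.6,0.6,0.6,0.6,0.6]

```text
t: 17.03
ee_pos: [0.5277, -0.0097, 0.074]
eef_rot: [[0.923, 0.316, 0.221], [0.302, -0.949, 0.094], [0.24, -0.02, -0.971]]
wrist_force: [1.7, 0.7, 1.1]
finger_gap: 0.0395
grip_force: 29.7
```

```bash
python3 st.py -128,-1,73 -112,-1,72
```

```text
17.0333 [ -6.1  35.   12.  125.9 -62.1  14.7  -8.8] [ 0.221  0.094 -0.971] [1.7 0.7 1.1]
tcp [-138.8   -0.8   74. ] nose [-21.1  -2.1  54.7] tail [-150.7   -2.5   65. ] ins [-43.9   0.4  83.5] L/R [-21.3  17.8  52.9] [-20.9 -22.   56.5]
roll units 0.02 then offset units [0.41 0.01 0.14] y [ 0.314 -0.949 -0.021]
roll units 0.02 then offset units [1.02 0.01 0.33] y [ 0.314 -0.949 -0.021]
```

Emit:
apply_moves:
  offset:
    - [0.18,0,0.06]
    - [0.18,0,0.06]
    - [0.18,0,0.06]
    - [0.18,0,0.06]
    - [0.18,0,0.06]
    - [0.18,0,0.06]
    - [0.18,0,0.06]
    - [0.1,0,0.03]
    - [0,0,0]
  roll: [0,0,0,0,0,0,0,0,0]
  claw: [0.6,0.6,0.6,0.6,0.6,0.6,0.6,0.6,0.6]

```text
t: 17.78
ee_pos: [0.5613, 0.0014, 0.0713]
eef_rot: [[0.923, 0.315, 0.221], [0.302, -0.949, 0.094], [0.24, -0.02, -0.971]]
wrist_force: [1.2, 1.2, 1.1]
finger_gap: 0.0393
grip_force: 29.8
```

```bash
python3 st.py -98,-1,71;python3 -c "
from h import *
from rig import env
f=env.grab_frame('side')
import cv2
cv2.imwrite('pics/s5.png',cv2.resize(f['pixels'][170:260,240:360,::-1],None,fx=6,fy=6,interpolation=cv2.INTER_CUBIC))"
```

```text
17.7833 [-10.4  37.3  16.5 121.2 -59.2  18.3 -13.9] [ 0.221  0.094 -0.971] [1.2 1.2 1.1]
tcp [-103.4   -0.9   71.3] nose [14.3 -2.1 52.1] tail [-115.3   -2.5   62.3] ins [-8.5  0.3 80.8] L/R [14.1 17.8 50.2] [ 14.5 -22.1  53.9]
roll units 0.01 then offset units [0.21 0.01 0.07] y [ 0.314 -0.949 -0.02 ]
```

View pics/s5.png

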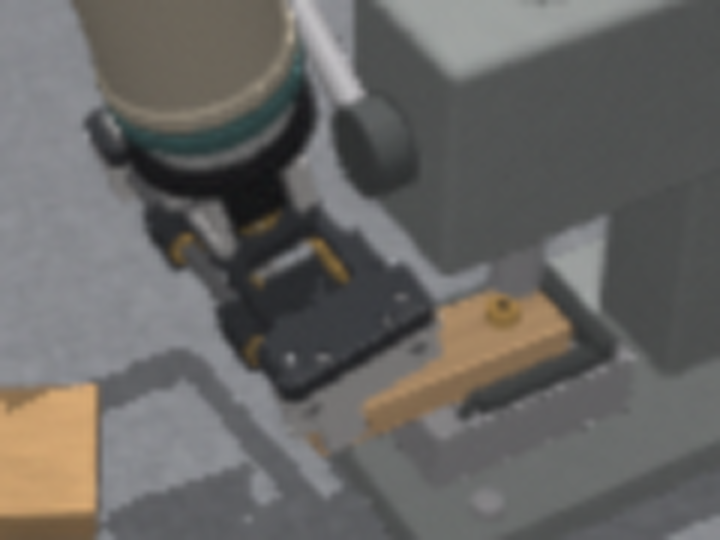

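The blank is in the channel between the rails, about 10 mm short of the stop, and the gripper clears the hub. I'll move forward a little more, release, back off, close, then push the end face.

Emit:
apply_moves:
  offset:
    - [0.1,0,0.03]
    - [0.08,0,0.03]
    - [0,0,0]
    - [0,0,0]
    - [0,0,0]
    - [0,0,0]
  roll: [0,0,0,0,0,0]
  claw: [0.6,0.6,0.6,-0.2,-0.2,-0.2]

```text
t: 18.33
ee_pos: [0.5647, 0.0024, 0.0708]
eef_rot: [[0.923, 0.315, 0.22], [0.301, -0.949, 0.094], [0.239, -0.02, -0.971]]
wrist_force: [0.3, 1.0, 0.0]
finger_gap: 0.0552
grip_force: 0.0
```

```bash
python3 st.py -132,-1,70
```

```text
18.3333 [-10.9  37.6  17.  120.7 -58.9  18.8 -14.6] [ 0.22   0.094 -0.971] [0.3 1.  0. ]
tcp [-99.8  -1.   70.8] nose [17.9 -2.3 51.4] tail [-111.7   -2.6   61.8] ins [-4.9  0.1 80.2] L/R [17.7 17.6 49.5] [ 18.1 -22.2  53.2]
roll units 0.01 then offset units [-1.26  0.   -0.28] y [ 0.314 -0.949 -0.02 ]
```

Emit:
apply_moves:
  offset:
    - [-0.2,0,-0.05]
    - [-0.3,0,-0.07]
    - [-0.3,0,-0.07]
    - [-0.3,0,-0.07]
    - [-0.2,0,-0.04]
    - [0,0,0]
    - [0,0,0]
    - [0,0,0]
    - [0,0,0]
  roll: [0,0,0,0,0,0,0,0,0]
  claw: [-0.2,-0.2,-0.2,-0.2,0,1,1,1,1]
  newtons: 10

```text
t: 19.08
ee_pos: [0.5334, -0.0079, 0.0705]
eef_rot: [[0.923, 0.315, 0.221], [0.301, -0.949, 0.094], [0.239, -0.02, -0.971]]
wrist_force: [-0.2, -0.3, -0.3]
finger_gap: 0.0264
grip_force: 0.0
```

```bash
python3 st.py -120,0,68 -112,0,68;python3 - <<'E'
from bl import *
# insert brass pixel in side/top
f=env.grab_frame('side')['pixels'][190:250,290:350].astype(int)
h=cv2.cvtColor(f.astype(np.uint8),cv2.COLOR_RGB2HSV)
mk=(h[...,1]>170)&(h[...,0]>15)&(h[...,0]<32);ys,xs=np.nonzero(mk);print(len(xs),xs.mean()+290,ys.mean()+190)
S=load('side')
for X in(-10,-8,-6,-4,0):print(X,proj(S,W(X,0,87)))
E
```

```text
19.0833 [ -5.9  35.6  11.4 125.1 -61.2  14.4 -10.1] [ 0.221  0.094 -0.971] [-0.2 -0.3 -0.3]
tcp [-132.8   -0.9   70.5] nose [-15.1  -2.3  51.1] tail [-144.7   -2.6   61.4] ins [-37.9   0.2  79.9] L/R [-15.3  17.6  49.3] [-14.9 -22.2  52.9]
roll units 0.01 then offset units [ 0.47 -0.04  0.22] y [ 0.314 -0.949 -0.021]
roll units 0.01 then offset units [ 0.78 -0.04  0.29] y [ 0.314 -0.949 -0.021]
0 nan nan
-10 [[322.36061497 220.53798632]]
-8 [[322.99078802 220.28424133]]
-6 [[323.62014232 220.03081499]]
-4 [[324.24867863 219.77770702]]
0 [[325.50330046 219.27244508]]<stdin>:5: RuntimeWarning: Mean of empty slice.
  ret = ret.dtype.type(ret / rcount)
```

Emit:
apply_moves:
  offset:
    - [0,0,0]
    - [0,-0.04,0.1]
    - [0.15,0,0.05]
    - [0.15,0,0.04]
    - [0.15,0,0.04]
    - [0.12,0,0.03]
    - [0.1,0,0.02]
    - [0.08,0,0.02]
    - [0,0,0]
  roll: [0,0,0,0,0,0,0,0,0]
  claw: [1,1,1,1,1,1,1,1,1]

```text
t: 19.88
ee_pos: [0.55, -0.0012, 0.0671]
eef_rot: [[0.924, 0.315, 0.218], [0.301, -0.949, 0.093], [0.236, -0.021, -0.972]]
wrist_force: [-4.6, -1.8, 3.1]
finger_gap: 0.0008
grip_force: 2.4
```

```bash
python3 st.py -110,0,68
```

```text
19.8833 [ -8.5  37.   13.9 122.7 -59.8  16.4 -12.7] [ 0.218  0.093 -0.972] [-4.6 -1.8  3.1]
tcp [-115.     0.3   67.1] nose [ 2.7 -1.1 47.4] tail [-126.9   -1.4   58.1] ins [-20.    1.3  76.2] L/R [ 2.5 18.8 45.5] [  2.9 -21.   49.2]
roll units 0.01 then offset units [0.2  0.01 0.01] y [ 0.314 -0.949 -0.021]
```

Emit:
apply_moves:
  offset:
    - [0.08,0,0.02]
    - [0.08,0,0.02]
    - [0.08,0,0.02]
    - [0,0,0]
  roll: [0,0,0,0]
  claw: [1,1,1,1]

```text
t: 20.22
ee_pos: [0.5503, -0.0011, 0.0659]
eef_rot: [[0.926, 0.313, 0.21], [0.3, -0.95, 0.092], [0.229, -0.023, -0.973]]
wrist_force: [-17.1, -6.4, 10.9]
finger_gap: 0.0004
grip_force: 8.9
```

```bash
python3 st.py
python3 - <<'E'
from bl import *
f=env.grab_frame('side');
h=cv2.cvtColor(f['pixels'][190:250,290:350],cv2.COLOR_RGB2HSV).astype(int)
w=f['pixels'][205:232:2,312:336:2].astype(int)
for r in w: print(' '.join('%3d'%(p[0]-p[2]) for p in r))
E
```

```text
20.2167 [ -9.2  37.3  15.  122.3 -59.1  17.2 -13.7] [ 0.21   0.092 -0.973] [-17.1  -6.4  10.9]
tcp [-114.6    0.2   65.9] nose [ 2.9 -1.3 45.3] tail [-126.6   -1.4   57. ] ins [-19.6   1.1  74.3] L/R [ 2.7 18.6 43.5] [  3.1 -21.2  47.1]
 -2  -2  -2  -1  -1  -2  -1  -1  -1  -1  -1  -2
 -1  -1  -1  -1  -1  -2  -2  -1  -1   0  -1  -2
 -1  -1   0  -1  -1  -1  -2   0  -1  -1  -4  -5
 -1  -1  -1  -1   0  -1  -2  -1  -1  -2  -6  -5
 -1  -2  -2  -1  -2  -1  -2  -1  -1  -3  -2  -1
 -5  -2  -4  -6  -6  -1  -1  -1  -1  11  -1  -2
 -6  -7  -6  -6  -1   2  -1   0   2  46  26  -1
 -6  -4   3  39  62  61  45   7  46  63  62  25
 13  57  63  69  69  67  81  81  73  67  68  66
 68  69  69  68  67  63  64  69  65  67  66  67
 69  67  67  65  66  67  68  67  68  68  66  54
 67  65  67  67  67  67  67  68  63  52  49  47
 68  69  67  66  67  68  56  50  49  40  23   4
 67  66  67  67  54  50  48  34  12   0  -3  -1
```

Emit:
apply_moves:
  offset:
    - [-0.2,0,-0.06]
    - [-0.2,0,-0.06]
    - [-0.3,0,-0.1]
    - [-0.3,0,-0.1]
    - [0,0,-0.3]
    - [0,0,-0.8]
    - [0,0,-1]
    - [0,0,-1]
    - [0,0,-1]
    - [0,0,-1]
  roll: [0,0,0,0,0,0,0,0,0,0]
  claw: [1,1,1,1,1,1,1,1,1,1]

```text
t: 21.1
ee_pos: [0.5039, -0.0191, 0.1943]
eef_rot: [[0.923, 0.315, 0.22], [0.301, -0.949, 0.094], [0.239, -0.021, -0.971]]
wrist_force: [0.2, 0.4, -0.0]
finger_gap: 0.0005
grip_force: 0.0
```

```bash
python3 st.py -140,30,360 -130,172,340
python3 - <<'E'
from bl import *
# wood mask in side vs predicted blank polygon in nest for several X shortfalls
f=env.grab_frame('side');g=env.grab_frame('top')
px=f['pixels'].astype(int);mk=((px[...,0]-px[...,2])>30).astype(np.uint8)
S=f
for bx in(-3,0):
 for by in(-2,0,2):
  for d in(-9,-6,-3,0,3):
   Q=[W(x+d-39+bx,y+by,80) for x,y in((-65,-20),(65,-20),(65,20),(-65,20))]+[W(x+d-39+bx,y+by,60) for x,y in((-65,-20),(65,-20))]
   hull=cv2.convexHull(proj(S,np.array(Q)).astype(np.float32)).astype(int)
   P=np.zeros(mk.shape,np.uint8);cv2.fillPoly(P,[hull],1)
   roi=np.zeros_like(P);roi[195:265,285:345]=1;I=(P&mk&roi).sum();U=((P|mk)&roi).sum()
   print(bx,by,d,round(I/U,3))if bx==0 else 0
ys,xs=np.nonzero(mk[195:265,285:345]);print(xs.min()+285,xs.max()+285,ys.min()+195,ys.max()+195,len(xs))
E
```

```text
21.1 [-21.5  23.   34.2 123.1 -40.5  31.9 -28.8] [ 0.22   0.094 -0.971] [ 0.2  0.4 -0. ]
tcp [-164.3   -2.3  194.3] nose [-46.6  -3.6 174.9] tail [-176.2   -3.9  185.3] ins [-69.4  -1.2 203.7] L/R [-46.8  16.3 173.1] [-46.4 -23.5 176.8]
roll units 0.01 then offset units [ 2.52 -1.43 -6.18] y [ 0.314 -0.949 -0.021]
roll units 0.01 then offset units [ 2.69 -7.09 -5.19] y [ 0.314 -0.949 -0.021]
0 -2 -9 0.789
0 -2 -6 0.806
0 -2 -3 0.822
0 -2 0 0.791
0 -2 3 0.767
0 0 -9 0.761
0 0 -6 0.782
0 0 -3 0.804
0 0 0 0.783
0 0 3 0.771
0 2 -9 0.725
0 2 -6 0.749
0 2 -3 0.764
0 2 0 0.77
0 2 3 0.733
289 337 217 244 671
```

Emit:
apply_moves:
  offset:
    - [0.2,0,-0.9]
    - [0.3,0,-0.9]
    - [0.4,0,-0.9]
    - [0.4,-0.2,-0.9]
    - [0.4,-0.5,-0.9]
    - [0.4,-0.7,-0.9]
    - [0.4,-0.9,-0.1]
    - [0.3,-0.9,0.2]
    - [0,-0.9,0.2]
    - [0,-0.9,0.1]
  roll: [0,0,0,0,0,0,0,0,0,0]
  claw: [1,1,1,1,1,1,1,1,1,1]

```text
t: 22.03
ee_pos: [0.5018, 0.111, 0.3328]
eef_rot: [[0.923, 0.317, 0.219], [0.303, -0.948, 0.095], [0.238, -0.021, -0.971]]
wrist_force: [0.5, 0.2, 0.5]
finger_gap: 0.0
grip_force: 0.0
```

```bash
python3 st.py -130,174,320
python3 - <<'E'
from bl import *
# handle: dark pixels in the top view (start), centre line at z=.29+.011 top
T=load('top');px=T['pixels'][195:255,190:220].max(2);ys,xs=np.nonzero(px<45);
pts=np.c_[xs+190,ys+195]
w=np.array([press(at_z(T,p,.295)) for p in pts]);print(w[:,:2].min(0),w[:,:2].max(0),np.median(w[:,:2],0))
E
```

```text
22.0333 [-51.1  12.4  45.9 111.  -17.3  48.1 -68.4] [ 0.219  0.095 -0.971] [0.5 0.2 0.5]
tcp [-125.5  121.9  332.8] nose [ -7.8 120.8 313.3] tail [-137.4  120.2  323.8] ins [-30.6 123.1 342.1] L/R [ -8.  140.7 311.5] [ -7.6 100.8 315.1]
roll units 0.02 then offset units [-0.31 -2.07  0.5 ] y [ 0.314 -0.949 -0.022]
[-178.29210092  162.71259587] [-80.51028905 182.28781855] [-128.37514545  171.08136244]
```

Emit:
apply_moves:
  offset:
    - [0,-0.6,0.1]
    - [0,-0.7,0.15]
    - [0,-0.7,0.15]
    - [0,-0.05,0.1]
    - [0,0,0]
  roll: [0,0,0,0,0]
  claw: [1,1,1,1,1]

```text
t: 22.45
ee_pos: [0.4881, 0.1599, 0.3215]
eef_rot: [[0.923, 0.318, 0.218], [0.304, -0.948, 0.094], [0.237, -0.021, -0.971]]
wrist_force: [-0.0, -0.1, -0.8]
finger_gap: 0.0005
grip_force: 0.0
```

```bash
python3 st.py
python3 - <<'E'
from bl import *
s=env.get_state();R=s["eef_rot"];p=s["ee_pos"]
for ph in(25,20,15,10,5,0,-5,-10,-15,-20,-25,-30,-35,-37):
    a=np.radians(ph);T=W(-122,190*np.cos(a)+1,210+190*np.sin(a)+11)
    print(ph,(R.T@(T-p)/.025).round(2));p=T
E
```

```text
22.45 [-57.3  13.   45.3 112.3 -16.1  45.8 -75.5] [ 0.218  0.094 -0.971] [-0.  -0.1 -0.8]
tcp [-123.1  172.6  321.5] nose [ -5.5 171.6 301.9] tail [-135.   170.9  312.5] ins [-28.2 174.  330.7] L/R [ -5.7 191.5 300. ] [ -5.2 151.7 303.7]
25 [-0.15 -0.01  0.79]
20 [-0.15 -0.24  0.6 ]
15 [-0.15 -0.19  0.62]
10 [-0.15 -0.13  0.63]
5 [-0.16 -0.07  0.64]
0 [-0.16 -0.02  0.64]
-5 [-0.16  0.04  0.64]
-10 [-0.16  0.1   0.64]
-15 [-0.15  0.16  0.63]
-20 [-0.15  0.21  0.61]
-25 [-0.14  0.27  0.59]
-30 [-0.14  0.32  0.56]
-35 [-0.13  0.37  0.54]
-37 [-0.05  0.16  0.21]
```

Emit:
apply_moves:
  offset:
    - [-0.08,0,0.4]
    - [-0.07,-0.01,0.39]
    - [-0.08,-0.12,0.3]
    - [-0.07,-0.12,0.3]
    - [-0.08,-0.1,0.31]
    - [-0.07,-0.09,0.31]
    - [-0.08,-0.07,0.32]
    - [-0.07,-0.06,0.31]
    - [-0.08,-0.04,0.32]
    - [-0.08,-0.03,0.32]
  roll: [0,0,0,0,0,0,0,0,0,0]
  claw: [1,1,1,1,1,1,1,1,1,1]

```text
t: 23.28
ee_pos: [0.4843, 0.1775, 0.2385]
eef_rot: [[0.923, 0.316, 0.22], [0.302, -0.948, 0.096], [0.239, -0.022, -0.971]]
wrist_force: [0.0, 4.0, 6.7]
finger_gap: 0.0007
grip_force: 3.1
```

```bash
cat > lev.py <<'E'
from bl import *
import sys
s=env.get_state();R=s["eef_rot"];p=s["ee_pos"];print(press(p).round(1),s["wrist_force"].round(1),R[:,2].round(3),s["qpos"].round(1))
for ph in map(float,sys.argv[1:]):
    a=np.radians(ph);T=W(-122,190*np.cos(a)+1,210+190*np.sin(a)+11)
    print(ph,(R.T@(T-p)/.025).round(2));p=T
E
python3 lev.py 5 0 -5 -10 -15 -20
```

```text
[-121.2  190.5  238.5] [0.  4.  6.7] [ 0.22   0.096 -0.971] [-52.8  19.4  39.2 119.7 -25.4  33.6 -68.5]
5.0 [-0.04  0.01  0.03]
0.0 [-0.16 -0.01  0.64]
-5.0 [-0.16  0.04  0.64]
-10.0 [-0.16  0.1   0.64]
-15.0 [-0.15  0.16  0.63]
-20.0 [-0.15  0.21  0.61]
```

Contact is good at about 7 N, with the lever near 5°. I'll carry on down.

Emit:
apply_moves:
  offset:
    - [-0.08,0,0.32]
    - [-0.08,0,0.32]
    - [-0.08,0.02,0.32]
    - [-0.08,0.02,0.32]
    - [-0.08,0.05,0.32]
    - [-0.08,0.05,0.32]
    - [-0.08,0.08,0.32]
    - [-0.07,0.08,0.31]
    - [-0.08,0.1,0.31]
    - [-0.07,0.11,0.3]
  roll: [0,0,0,0,0,0,0,0,0,0]
  claw: [1,1,1,1,1,1,1,1,1,1]

```text
t: 24.12
ee_pos: [0.4873, 0.1681, 0.157]
eef_rot: [[0.923, 0.318, 0.219], [0.303, -0.948, 0.098], [0.239, -0.024, -0.971]]
wrist_force: [-1.7, 6.3, 8.6]
finger_gap: 0.0008
grip_force: 4.4
```

```bash
python3 lev.py -25 -30 -35 -38
```

```text
[-121.3  180.7  157. ] [-1.7  6.3  8.6] [ 0.219  0.098 -0.971] [-40.8  25.9  26.4 125.3 -37.3  21.2 -55.9]
-25.0 [-0.18  0.31  0.62]
-30.0 [-0.14  0.32  0.56]
-35.0 [-0.13  0.37  0.53]
-38.0 [-0.08  0.24  0.3 ]
```

Emit:
apply_moves:
  offset:
    - [-0.09,0.14,0.31]
    - [-0.08,0.14,0.31]
    - [-0.07,0.15,0.28]
    - [-0.07,0.15,0.28]
    - [-0.07,0.17,0.27]
    - [-0.06,0.17,0.27]
    - [-0.05,0.1,0.2]
    - [0,0,0]
  roll: [0,0,0,0,0,0,0,0]
  claw: [1,1,1,1,1,1,1,1]

```text
t: 24.78
ee_pos: [0.4947, 0.1471, 0.1103]
eef_rot: [[0.922, 0.319, 0.22], [0.303, -0.947, 0.105], [0.242, -0.03, -0.97]]
wrist_force: [-15.2, 6.1, 49.1]
finger_gap: 0.0007
grip_force: 24.5
```

```bash
python3 lev.py -35 -38
```

```text
[-120.9  158.3  110.3] [-15.2   6.1  49.1] [ 0.22   0.105 -0.97 ] [-30.9  30.3  17.7 127.6 -50.8  14.3 -39.7]
-35.0 [-0.03  0.07 -0.08]
-38.0 [-0.08  0.25  0.3 ]
```

The lever is at its stop (tip z = 110 mm, 49 N). I'll follow it back up.

Emit:
apply_moves:
  offset:
    - [0.06,-0.1,-0.25]
    - [0.1,-0.25,-0.4]
    - [0.1,-0.25,-0.4]
    - [0.1,-0.2,-0.4]
    - [0.11,-0.18,-0.45]
    - [0.11,-0.15,-0.45]
    - [0.11,-0.12,-0.45]
    - [0.11,-0.1,-0.45]
    - [0.11,-0.06,-0.45]
    - [0.11,-0.03,-0.45]
  roll: [0,0,0,0,0,0,0,0,0,0]
  claw: [1,1,1,1,1,1,1,1,1,1]

```text
t: 25.62
ee_pos: [0.4852, 0.1728, 0.2153]
eef_rot: [[0.923, 0.314, 0.222], [0.301, -0.949, 0.092], [0.24, -0.018, -0.971]]
wrist_force: [1.8, -3.3, 5.2]
finger_gap: 0.0008
grip_force: 3.1
```

```bash
python3 lev.py 5 10 20 25
```

```text
[-121.9  185.7  215.3] [ 1.8 -3.3  5.2] [ 0.222  0.092 -0.971] [-53.7  22.4  42.1 121.7 -33.   31.3 -60.5]
5.0 [ 0.21 -0.2  -0.86]
10.0 [ 0.16  0.07 -0.64]
20.0 [ 0.31  0.32 -1.25]
25.0 [ 0.15  0.24 -0.6 ]
```

Emit:
apply_moves:
  offset:
    - [0.11,-0.1,-0.43]
    - [0.11,-0.1,-0.43]
    - [0.1,0.03,-0.42]
    - [0.1,0.06,-0.42]
    - [0.1,0.1,-0.42]
    - [0.1,0.12,-0.42]
    - [0.1,0.12,-0.42]
    - [0.1,0.12,-0.42]
    - [0.1,0.1,-0.42]
    - [0.1,0,-0.42]
  roll: [0,0,0,0,0,0,0,0,0,0]
  claw: [1,1,1,1,1,1,1,1,1,1]

```text
t: 26.45
ee_pos: [0.4876, 0.1604, 0.3225]
eef_rot: [[0.924, 0.314, 0.219], [0.301, -0.949, 0.093], [0.237, -0.02, -0.971]]
wrist_force: [0.1, -0.1, 0.6]
finger_gap: 0.0004
grip_force: 0.0
```

Emit:
apply_moves:
  offset:
    - [0.1,0,-0.6]
    - [0.1,0,-0.6]
    - [0.1,0,-0.6]
    - [0.1,0,-0.6]
    - [0,0,0]
    - [0,0,0]
    - [0,0,0]
    - [0,0,0]
    - [0,0,0]
    - [0,0,0]
  roll: [0,0,0,0,0,0,0,0,0,0]
  claw: [1,1,1,1,1,1,1,1,1,1]

```text
t: 27.28
ee_pos: [0.484, 0.1584, 0.3829]
eef_rot: [[0.924, 0.315, 0.219], [0.301, -0.949, 0.093], [0.237, -0.02, -0.971]]
wrist_force: [-0.8, -0.4, -1.0]
finger_gap: 0.0003
grip_force: 0.0
```

```bash
python3 st.py
python3 - <<'E'
from bl import *
# compare wood mask and lever with earlier frames
f=env.grab_frame('side');px=f['pixels'].astype(int);mk=(px[...,0]-px[...,2])>30
ys,xs=np.nonzero(mk[195:265,285:345]);print(xs.min()+285,xs.max()+285,ys.min()+195,ys.max()+195,len(xs))
S0=load('side')['pixels'].astype(int)
reg=np.abs(px-S0).max(2)[140:200,280:310];print("lever rod region diff",(reg>40).sum(), reg.size)
T0=load('top')['pixels'].astype(int);g=env.grab_frame('top')['pixels'].astype(int)
d=np.abs(g-T0).max(2)>40
for n,(x0,y0,x1,y1) in dict(rod=(200,180,275,212),handle=(195,205,215,248),tin=(138,188,168,222),tape=(183,268,202,295),mdf=(238,230,272,270),plain=(320,185,350,230),screw=(295,225,312,293),hammer=(337,252,425,300),file=(310,143,417,165)).items():print(n,d[y0:y1,x0:x1].sum(),end="; ")
E
```

```text
27.2833 [-67.8  10.   56.2 106.3 -13.   55.  -78.6] [ 0.219  0.093 -0.971] [-0.8 -0.4 -1. ]
tcp [-127.5  172.5  382.9] nose [ -9.8 171.1 363.4] tail [-139.4  170.9  373.9] ins [-32.6 173.6 392.2] L/R [-10.  191.  361.5] [ -9.7 151.2 365.2]
289 337 217 244 669
lever rod region diff 0 1800
rod 142; handle 278; tin 0; tape 469; mdf 608; plain 0; screw 17; hammer 0; file 0;
```

Run:
```python
from bl import *
S0=load('side')['pixels'].astype(int);g=env.grab_frame('side')['pixels'].astype(int);d=np.abs(g-S0).max(2)>40
for n,(x0,y0,x1,y1) in dict(mdf=(218,234,260,262),tape=(190,193,214,215),screw=(193,280,273,305)).items():print(n,d[y0:y1,x0:x1].sum(),end="; ")
print(env.close_job())
```

```text
mdf 595; tape 0; screw 295; the job is handed in; nothing more can be done
None
```

I handed the job in with the blank seated against the back stop of the nest, the press lever swung to its stop and back up to home, and the gripper clear of everything. I couldn't confirm that the insert is flush, or that the fibreboard block and screwdriver stayed exactly in place: in the last side-view check their areas differed from the start, and I didn't rule out the arm or its shadow as the cause.

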